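Fit the hanging rail and its caddy

ROBOT

A 6-joint arm with a two-finger parallel gripper is mounted at the origin on a cart in front of the work surface, level with it; the furniture and walls round the work are solid. World frame = base frame: x ahead of the robot, y to its left, z up, the work surface at z = 0. Lengths are in m, angles in degrees, forces in N, time in s.
With the tool pointing down it reaches from about 0.35 to 0.875 m from the base axis. Payload 4.2 kg.
Tool frame: the origin (TCP) lies midway between the tips of the shut fingers; the grasp point (between the pads) lies 19 mm behind it (hold_point_z is the z of the grasp point in the tool frame, in m); z points along the fingers, y is the direction in which the jaws open and shut (so a half turn about z gives the same grasp; the last joint's range is limited). The gripper opens to 87 mm and grips with 3 to 60 N. Pads are 19 mm wide; open, the fingers measure 117 mm over their backs; the gripper's body (75 mm by 190 mm) begins 51 mm behind the grasp point.
Start: joints at [-62.303, 22.042, 0.453, 0, -68.411, -14.817], TCP at [0.139, -0.609, 0.223] pointing down, gripper open.
Joint ranges: [-179.83, 179.83], [-69.29, 118.12], [-61.27, 80.66], [-181.25, 117.63], [-171.15, -9.14], [-177.46, 177.46]. Speed limits (degrees/s): [159.86, 159.86, 180, 180, 180, 180].

INTERFACE

Orientations are given as a 3x3 rotation matrix whose columns are the frame's x, y, z axes.
In Python, from station import * gives the robot as it stands. The module is installed in compiled form; this text tells all that it offers.
- The arm moves only by the tool jog_arm, never from a script. Its argument "moves" is a list of rows, each a list of 7 numbers: the closure, from -1 (fully open) to 1 (shut), then the shift along the tool's x, y, z in m, then the turn, a rotation vector about the tool's x, y, z in rad. In form: [[gripper, x, y, z, wx, wy, wz], ...]. A call has exactly 10 rows; each row is the pose to reach, as a shift and turn from the pose commanded when the call began, along the tool's axes at that moment; what a row does not reach only later rows make up. A row lasts 1/12 s, in which the tool goes at most 41.7 mm and 7.16 degrees, less where a joint would pass 70% of its speed; a pose out of reach is approached as far as the arm can. A call with a gripper value outside its range is refused whole. The fingers move at their own pace and stop on an object; the grip force is fixed at half the most. Time passes only in rows, so rows that repeat a pose let the fingers close, or fill a call up. It gives the time, the measured TCP pose, the force and the opening at its end, in the units of the state.
- sense(): the state, without advancing time (a new reading comes with each control period).
- capture(name): name is "side" or "top"; returns a dict with "frame" (480x640x3 uint8, red, green, blue), "fov_y" (degrees; the focal length in pixels is half the picture's height over the tangent of half this angle, whatever the lens; pixels are square), "cx", "cy" (the principal point, pixels), "world_from_camera" (4x4, takes a point from camera to world coordinates). Camera axes: x right, y down, z forward; pixel columns grow to the right and rows downward; lengths in m; the calibration is good to about 2 mm. A picture is of the moment at which its call begins. There is no depth.
- finish_job(): hands the job in, once; it reports no verdict.
The state is a dict: "time_s": time; "joints": joint angles; "joint_velocities": joint speeds; "effort": joint torques, N m; "tcp_pos": TCP position; "ee_rot": TCP orientation; "wrist_force": force on the tool from outside, world axes, zero at the start; "moment": the same for the moment, N m; "gripper_width": opening from 0.0 (shut) to 1.0 (fully open).
Only numpy, scipy, OpenCV 4.12 (cv2) and the standard library are available. Lean on these libraries where they do the work, as an engineer would, in place of code of your own. Each camera call takes 0.05 s, during which the arm holds its last target.

TASK

Snap the loose square rail fully home between the two spring clips of the wooden-based stand, so that both ends are held. Then hook the little caddy onto the rail (grip tab up, the open side of its hook away from you) well away from the small pointer on the base board, at least 5 cm to one side, slide it along the rail until the middle of its hook is in line with the pointer, and leave it hanging there. Do not knock over or push about the salt shaker, the pill bottle or the tin.

Things in the scene. Friction and masses are not known exactly. Their poses are not given: they have to be found in the camera images.
- rail_center (a point): Centre of the loose rail: a plain dark steel bar, 18 x 18 mm square, 250 mm long over all, with a black conical plug on each end (cone 8 mm long, from 17 to 4 mm diameter). About 0.16 kg. Lies flat on the worktop, this point 9 mm up. Its y axis runs along the bar, z is up as it lies.
- stand: Fixed stand: wooden base board 130 x 290 x 12 mm with two aluminium posts 218 mm apart, each topped by a tilted fork for one end of the rail and, just outside it, a steel spring leaf. Origin: centre of the board's underside, on the worktop. x points away from the robot, y from post to post (the direction of the seated rail), z up. Nothing stands between the posts.
- seat (a point): Where the rail's centre comes to lie: midway between the forks (their bodies 105 to 113 mm to either side), 165 mm above the worktop; axes as the stand's. The slots open up and towards the robot, 35 degrees from vertical, i.e. along (-0.574, 0, 0.819). They are 21.5 mm wide, so the square rail enters only if rolled 35 degrees about its length, two faces parallel to the slot.
- slot_mouth (a point): Point 60 mm out from the seat along the slots' opening direction; from here the rail is pushed straight to the seat. The forks' flared prongs end 28 mm from the seat. From about 14 mm before the seat a rounded nose on each leaf is in the way: the rail's cones must spread them 4 mm each (some 5 to 12 N in all), then they snap back over the cones and hold the rail down.
- clip_left (a joint): Bend of the spring leaf at the +y end of the stand, rad: 0 at rest, about 0.09 when spread over the rail's tip, about 0.02 with the rail seated. Spring 3 N m/rad; the nose is 45 mm from the bend.
- clip_right (a joint): The same for the leaf at the -y end.
- caddy: The loose caddy: a grey plastic open box 50 (x) x 56 (y) x 36 mm with a flat strap, 24 mm wide, rising from its -x side (towards the robot) to a hook over its middle with a grip tab on top; 154 mm high, about 0.15 kg. Stands upright on the worktop. Origin: centre of its foot. Axes: z up, +x the side on which the hook is open, y along the rail when hung.
- caddy_tab (a point): Centre of the caddy's grip tab, 136.5 mm above its foot; axes as the caddy's. The tab is 12 mm (x) x 26 mm (y) x 34 mm high and stands on the crown of the hook.
- caddy_hook (a point): Underside of the hook's crown (a shallow upside-down V) at its middle, 118 mm above the caddy's foot, 18.5 mm below the tab's centre. The strap is 22 mm to the -x side, the lip 21 mm to the +x side. The lip ends 29 mm, the box rim 82 mm below this point: the rail enters between them from +x, then the hook is lowered. When hung this point is about 12 mm above the rail's axis.
- mark: Small black upright pointer (fin 14 x 4 mm, 20 mm high with its foot) fixed on the front of the stand's base board. Origin: centre of its underside, 12 mm above the worktop; axes as the stand's. Its place along the stand's y is the mark, within 60 mm of the middle.
- salt_shaker: Salt shaker, 44 mm across, 90 mm high, loose, near the rail; origin under its centre.
- pill_bottle: Brown bottle with a blue cap, 47 mm across, 88 mm high, loose, near the caddy; origin under its centre.
- tin_can: Food tin, 75 mm across, 110 mm high, loose, in front of the stand; origin under its centre.
Mind the look-alikes: they are no part of the job. What is shaped like the salt_shaker but orange is not meant.

How it is judged:
By the outcome, as a careful person would: the job done as asked, in the order asked, and still so for the second after the job is handed in, with the robot touching nothing.
It also fails if it takes over 64 s, if anything falls off the work surface, if the arm or the gripper's body presses on something with over 40 N, if the wrist force passes 120 N, or if a joint passes its speed limit or range.

## Working session

There is one attempt and no reset: what is moved stays moved. The work goes in short steps, Python scripts to look and compute and a tool call to move; the robot and the scene stay as the last step left them, time stands still between calls to the robot, and variables do not carry over. Pictures are saved under pics/ and viewed, and the job is handed in when it is done.

Besides the shell and the picture viewer there is one more tool, called after ">>>" by a JSON object that holds its "name" and its "arguments". jog_arm: Moves the arm, as the interface text tells. Its arguments: {"type":"object","properties":{"moves":{"type":"array"}},"required":["moves"]}

```bash
mkdir -p pics; python3 - <<'E'
from station import *
import cv2,numpy as np
s=sense(); print(s)
for n in ("side","top"):
    c=capture(n); cv2.imwrite(f"pics/{n}0.png",c["frame"][:,:,::-1]); print(n,c["fov_y"],c["cx"],c["cy"],np.round(c["world_from_camera"],4).tolist())
    np.save(f"{n}0.npy",c,allow_pickle=True)
E
```

```text
{'time_s': 0.0, 'joints': array([-6.23024479e+01,  2.20888504e+01,  3.78990045e-01, -2.89727268e-02,
       -6.84124318e+01, -1.48160169e+01]), 'joint_velocities': array([ 0.03168076,  0.11393925, -0.01362704,  0.11445858, -0.09008009,
        0.03908119]), 'effort': array([-1.59022793e-04, -3.90668428e+01,  1.87410289e+01,  4.21980858e+00,
        1.11095089e-02, -1.95870575e-04]), 'tcp_pos': array([ 0.13920575, -0.60866601,  0.2214744 ]), 'ee_rot': array([[-9.74874636e-01, -2.22753479e-01, -5.75735884e-04],
       [-2.22754205e-01,  9.74872360e-01,  2.10833771e-03],
       [ 9.16294386e-05,  2.18361255e-03, -9.99997612e-01]]), 'wrist_force': array([-0.25871511, -0.34527112, -0.37546617]), 'moment': array([0.00903829, 0.01439339, 0.01785235]), 'gripper_width': 1.0001132569892834}
side 44.778907289639655 308.30271481587596 238.8925214758431 [[0.9843, -0.1214, 0.1279, 0.3117], [-0.1762, -0.6439, 0.7446, -1.2108], [-0.0081, -0.7554, -0.6552, 1.1838], [0.0, 0.0, 0.0, 1.0]]
top 47.718105163003855 322.43162086163295 242.1182780657701 [[-0.0211, -0.7914, 0.6109, -0.4962], [-0.9998, 0.021, -0.0072, -0.0026], [-0.0071, -0.6109, -0.7917, 1.4437], [0.0, 0.0, 0.0, 1.0]]
```

View pics/side0.png

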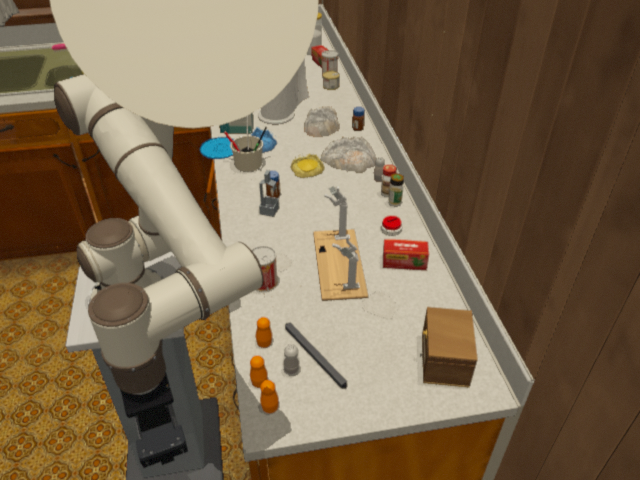

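View pics/top0.png

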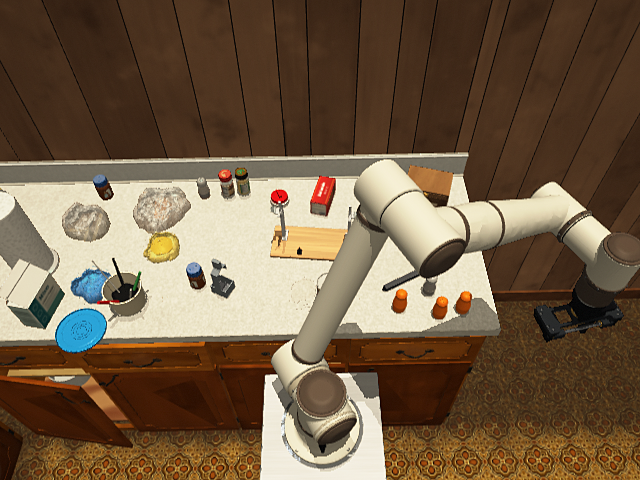

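```bash
cat > h.py <<'E'
import numpy as np,cv2
def cam(n,tag): return np.load(f"{n}{tag}.npy",allow_pickle=True).item()
def f(c): return 240/np.tan(np.radians(c["fov_y"]/2))
def ray(c,u,v):
    T=c["world_from_camera"];d=T[:3,:3]@np.array([(u-c["cx"])/f(c),(v-c["cy"])/f(c),1.]);return T[:3,3],d
def onz(c,u,v,z):
    o,d=ray(c,u,v);return o+d*(z-o[2])/d[2]
def tri(c1,p1,c2,p2):
    A=np.zeros((3,3));b=np.zeros(3);L=[]
    for c,p in((c1,p1),(c2,p2)):
        o,d=ray(c,*p);d=d/np.linalg.norm(d);P=np.eye(3)-np.outer(d,d);A+=P;b+=P@o;L.append((o,P))
    x=np.linalg.solve(A,b);return x,[round(float(np.linalg.norm(P@(x-o)))*1000,1) for o,P in L]
def proj(c,p):
    T=c["world_from_camera"];q=T[:3,:3].T@(np.array(p)-T[:3,3]);return np.array([c["cx"]+f(c)*q[0]/q[2],c["cy"]+f(c)*q[1]/q[2]])
def crop(c,x0,y0,x1,y1,k,name):
    cv2.imwrite(name,cv2.resize(c["frame"][y0:y1,x0:x1,::-1],None,fx=k,fy=k,interpolation=cv2.INTER_CUBIC))
E
python3 - <<'E'
from h import *
s=cam("side",0);t=cam("top",0)
crop(s,225,300,375,410,5,"pics/s_rail.png")
crop(s,235,160,375,305,4,"pics/s_stand.png")
crop(t,180,180,360,305,4,"pics/t_stand.png")
E
```

```text
(no output)
```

View pics/s_rail.png

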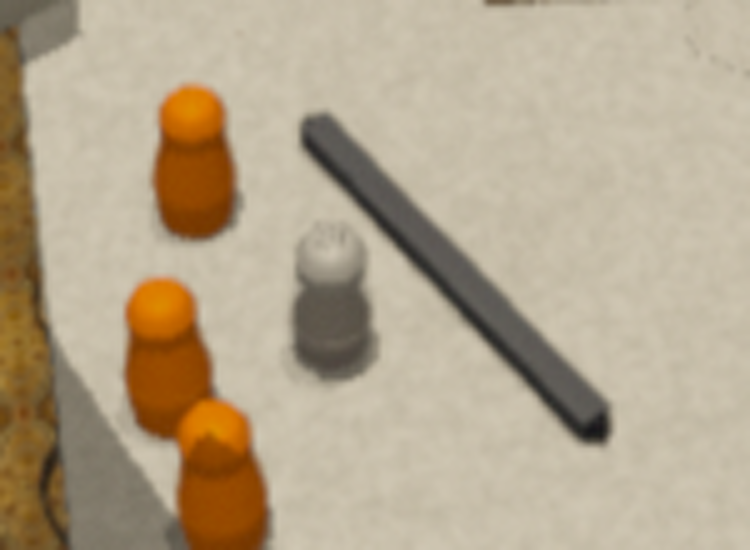

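View pics/s_stand.png

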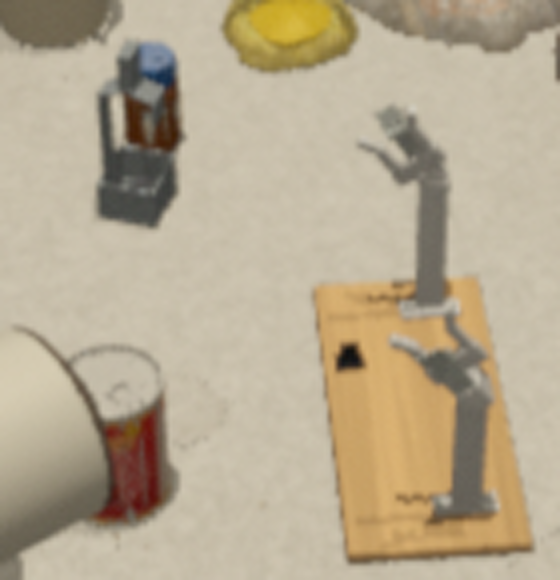

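View pics/t_stand.png

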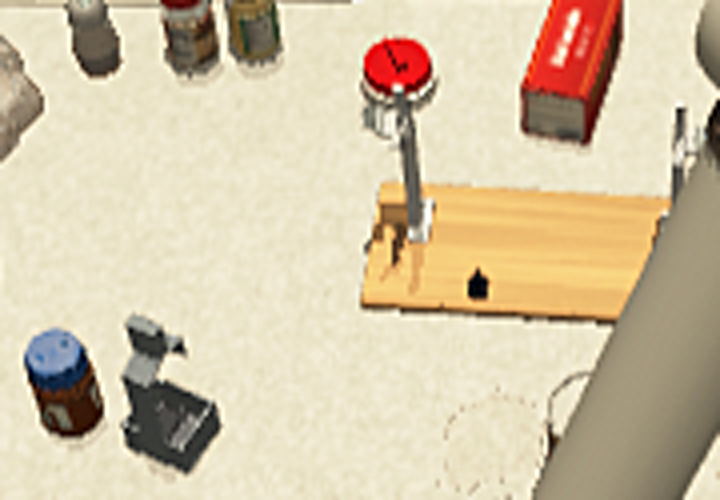

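```bash
cat > m.py <<'E'
from h import *
s=cam("side",0);t=cam("top",0)
fr=s["frame"];hsv=cv2.cvtColor(fr,cv2.COLOR_RGB2HSV)
# rail: dark pixels near
m=((hsv[:,:,2]<110)&(hsv[:,:,1]<90)).astype(np.uint8); m[:315]=0;m[395:]=0;m[:,:282]=0;m[:,360:]=0
n,l,st,ce=cv2.connectedComponentsWithStats(m);
for i in range(1,n):
    if st[i,4]>100:print(st[i],ce[i])
i=1+np.argmax(st[1:,4]); c=max(cv2.findContours((l==i).astype(np.uint8),0,cv2.CHAIN_APPROX_NONE)[0],key=len)
r=cv2.minAreaRect(c);print("rail rect",r,cv2.boxPoints(r).tolist())
# board
for n_,c_,box in(("side",s,(308,222,375,305)),("top",t,(265,220,350,268))):
    h=cv2.cvtColor(c_["frame"],cv2.COLOR_RGB2HSV)
    m=((h[:,:,0]>8)&(h[:,:,0]<25)&(h[:,:,1]>85)&(h[:,:,2]>120)).astype(np.uint8)
    k=np.zeros_like(m);x0,y0,x1,y1=box;k[y0:y1,x0:x1]=1;m*=k
    c=max(cv2.findContours(m,0,cv2.CHAIN_APPROX_NONE)[0],key=cv2.contourArea)
    a=cv2.approxPolyDP(c,4,True)[:,0];print(n_,a.tolist(),[np.round(onz(c_,u,v,.012),4).tolist() for u,v in a])
E
python3 m.py
```

```text
[285 323  62  66 691] [316.35166425 356.13748191]
[284 355  15  20 239] [290.90794979 365.14644351]
rail rect ((315.73101806640625, 355.7774353027344), (87.02468872070312, 8.536195755004883), 46.0609130859375) [[282.4647216796875, 327.4067687988281], [288.6114501953125, 321.4835510253906], [348.997314453125, 384.1481018066406], [342.8505859375, 390.0713195800781]]
side [[352, 229], [346, 233], [357, 247], [355, 281], [360, 287], [344, 291], [348, 258], [331, 244], [348, 244], [334, 238], [338, 230], [314, 232], [322, 299], [367, 297]] [[0.6832, 0.1421, 0.012], [0.6604, 0.1267, 0.012], [0.6784, 0.0569, 0.012], [0.6384, -0.0827, 0.012], [0.6466, -0.1083, 0.012], [0.5991, -0.1152, 0.012], [0.6406, 0.0144, 0.012], [0.6041, 0.0849, 0.012], [0.6548, 0.0753, 0.012], [0.6189, 0.1104, 0.012], [0.6391, 0.1455, 0.012], [0.5637, 0.1499, 0.012], [0.5331, -0.1337, 0.012], [0.6562, -0.1491, 0.012]]
top [[270, 255], [334, 259], [347, 229], [285, 226], [287, 240], [281, 239], [278, 246], [281, 227], [276, 225]] [[0.5597, 0.1572, 0.012], [0.5381, -0.0518, 0.012], [0.6625, -0.1002, 0.012], [0.6813, 0.1106, 0.012], [0.6205, 0.1026, 0.012], [0.6253, 0.1228, 0.012], [0.5961, 0.132, 0.012], [0.6773, 0.1242, 0.012], [0.6866, 0.1415, 0.012]]
```

```bash
cat > m2.py <<'E'
from h import *
s=cam("side",0);t=cam("top",0)
def railmeas(c,box,thr=110,sat=90):
    h=cv2.cvtColor(c["frame"],cv2.COLOR_RGB2HSV);m=((h[:,:,2]<thr)&(h[:,:,1]<sat)).astype(np.uint8)
    k=np.zeros_like(m);x0,y0,x1,y1=box;k[y0:y1,x0:x1]=1;m*=k
    n,l,st,ce=cv2.connectedComponentsWithStats(m);i=1+np.argmax(st[1:,4])
    ys,xs=np.nonzero(l==i);p=np.c_[xs,ys].astype(float);mu=p.mean(0);w,v=np.linalg.eigh(np.cov(p.T));d=v[:,1]
    e=(p-mu)@d;print("px centroid",mu,"ext",e.min(),e.max())
    mid=mu
    C=onz(c,*mid,.009);a=onz(c,*(mu+d*e.min()),.009);b=onz(c,*(mu+d*e.max()),.009)
    q=b-a;print("C",C.round(4),"ends",a.round(4),b.round(4),"len",np.linalg.norm(q),"dir deg",np.degrees(np.arctan2(q[1],q[0])),"midends",((a+b)/2).round(4))
if __name__=="__main__":
    for th in(100,115,130): railmeas(s,(282,315,360,395),th)
    g=cv2.GaussianBlur(s["frame"],(0,0),.7)
    def edge(c,p0,p1,z,lim=4,n=40,skip=()):
        # saturation-edge along normal between p0,p1
        S=cv2.cvtColor(c["frame"],cv2.COLOR_RGB2HSV)[:,:,1].astype(np.float32)
        p0=np.array(p0,float);p1=np.array(p1,float);d=(p1-p0)/np.linalg.norm(p1-p0);nn=np.array([-d[1],d[0]]);out=[]
        o=np.arange(-lim,lim+.01,.25)
        for a in np.linspace(.06,.94,n):
            q=p0+(p1-p0)*a+o[:,None]*nn
            v=cv2.remap(S,q[:,0].astype(np.float32)[None],q[:,1].astype(np.float32)[None],1)[0]
            gr=np.abs(np.gradient(cv2.GaussianBlur(v[None],(0,0),1.5)[0]));j=gr.argmax()
            if 2<j<len(o)-3: out.append(p0+(p1-p0)*a+o[j]*nn)
        out=np.array(out,np.float32);vx,vy,x,y=cv2.fitLine(out,cv2.DIST_HUBER,0,.01,.01)[:,0]
        r=(out-[x,y])@np.array([-vy,vx]);print("rms",r.std().round(2),len(out));return np.array([x,y]),np.array([vx,vy])
    def X(l,m):
        k=np.linalg.solve(np.c_[l[1],-m[1]],m[0]-l[0]);return l[0]+l[1]*k[0]
    L=edge(s,(314,232),(322,297.5),.012);T=edge(s,(314,232),(353,229.2),.012);R=edge(s,(354,229.5),(368,296.5),.012)
    B=edge(s,(322,299.5),(368,298),.0)
    for n_,a,b,z in(("FL",L,T,.012),("BL",T,R,.012),("BR0",R,B,.0)):
        p=X(a,b);print(n_,p.round(1),onz(s,*p,z).round(4))
    for n_,l in (("L",L),("R",R)):
        a=onz(s,*(l[0]-l[1]*20),.012);b=onz(s,*(l[0]+l[1]*20),.012);q=a-b;print(n_,"yaw",np.degrees(np.arctan2(-q[0],q[1])))
E
python3 m2.py
```

```text
px centroid [316.18739903 356.07431341] ext -44.04534347048701 42.26563024738096
C [ 0.4817 -0.3191  0.009 ] ends [ 0.4225 -0.2021  0.009 ] [ 0.5331 -0.4205  0.009 ] len 0.2447021946777176 dir deg -63.152200788485075 midends [ 0.4778 -0.3113  0.009 ]
px centroid [316.26031294 356.04267425] ext -44.072474251977106 42.96183584253441
C [ 0.4819 -0.319   0.009 ] ends [ 0.4226 -0.2021  0.009 ] [ 0.5341 -0.4219  0.009 ] len 0.24652247241287156 dir deg -63.09919068030008 midends [ 0.4784 -0.312   0.009 ]
px centroid [316.10777626 355.87858117] ext -43.885596861382254 43.188031155647785
C [ 0.4817 -0.3185  0.009 ] ends [ 0.4227 -0.2018  0.009 ] [ 0.534  -0.4221  0.009 ] len 0.24674200431201457 dir deg -63.20030462297295 midends [ 0.4784 -0.3119  0.009 ]
rms 0.71 40
rms 0.57 39
rms 0.5 40
rms 0.16 40
FL [312.6 230.9] [0.5604 0.156  0.012 ]
BL [353.9 229. ] [0.6889 0.1411 0.012 ]
BR0 [368.2 297.2] [ 0.6628 -0.1395  0.    ]
L yaw -5.7969183987542
R yaw -5.815934511673964
```

```bash
python3 - <<'E'
from h import *
s=cam("side",0);t=cam("top",0)
print(onz(s,291.5,370,.0),onz(s,291.5,350,.08), "tin",onz(s,266,283,0), onz(s,264,252,.11))
sh=onz(s,291.5,368,0)[:2]
# shaker symmetric silhouette centroid at z=.045
c=np.array([.4784,-.3118]);d=np.array([np.cos(np.radians(-63.15)),np.sin(np.radians(-63.15))]);n=np.array([-d[1],d[0]])
for p in (onz(s,291,360,.045)[:2],):
    print("shaker",p,"along",(p-c)@d,"perp",(p-c)@n)
print("top shaker",onz(t,429,287,.05))
for u,v in((263.5,333),(259,371),(269,397)):
    p=onz(s,u,v,.045)[:2];print("orange",p,"along",(p-c)@d,"perp",(p-c)@n)
print("mark",onz(s,322,250,.012),onz(t,299,253.5,.012))
E
```

```text
[ 0.41533735 -0.34293253  0.        ] [ 0.4172315  -0.34477901  0.08      ] tin [ 0.39031085 -0.03220607  0.        ] [ 0.39220876 -0.0219316   0.11      ]
shaker [ 0.41473069 -0.34686923] along 0.0025318371841173627 perp -0.07264448967683788
top shaker [ 0.39796111 -0.33598797  0.05      ]
orange [ 0.35954016 -0.25154144] along -0.10744600000790558 perp -0.07882964275466833
orange [ 0.33528336 -0.36474769] along -0.01740003148969851 perp -0.15160168277490227
orange [ 0.34955991 -0.44013823] along 0.05631090998744069 perp -0.17291487145813467
mark [0.57197036 0.06321311 0.012     ] [0.56333615 0.06220722 0.012     ]
```

```bash
cat > p.py <<'E'
import numpy as np,sys
from scipy.spatial.transform import Rotation as Ro
from h import *
def getc():
    d=np.load("cmd.npy",allow_pickle=True).item();return d["p"],d["R"]
def setc(p,R): np.save("cmd.npy",{"p":np.array(p),"R":np.array(R)},allow_pickle=True)
def upd(x,y,z,a=0,b=0,c=0):
    p,R=getc();setc(p+R@[x,y,z],R@Ro.from_rotvec([a,b,c]).as_matrix())
def plan(P,R1):
    p,R=getc();print("shift",(R.T@(np.array(P)-p)).round(4),"rotvec",Ro.from_matrix(R.T@R1).as_rotvec().round(4),"deg",np.degrees(Ro.from_matrix(R.T@R1).magnitude()).round(1))
def down(yaw_y):  # tool pointing down with tool y at yaw
    a=np.radians(yaw_y);y=np.array([np.cos(a),np.sin(a),0]);z=np.array([0,0,-1.]);return np.c_[np.cross(y,z),y,z]
def slot(yaw,sgn=-1,tilt=35): # tool z along (sin,0,-cos) in stand frame
    a=np.radians(yaw);X=np.array([np.cos(a),np.sin(a),0]);Z=np.array([0,0,1.]);t=np.radians(tilt)
    z=np.sin(t)*X-np.cos(t)*Z;y=sgn*(np.cos(t)*X+np.sin(t)*Z);return np.c_[np.cross(y,z),y,z]
def chk():
    from station import sense
    s=sense();p,R=getc();print("t",round(s["time_s"],2),"tcp",s["tcp_pos"].round(4),"err mm",((s["tcp_pos"]-p)*1000).round(1),"rot err deg",np.degrees(Ro.from_matrix(R.T@s["ee_rot"]).as_rotvec()).round(2),"F",s["wrist_force"].round(1),"M",s["moment"].round(2),"g",round(s["gripper_width"],3),"q",s["joints"].round(1))
E
python3 - <<'E'
from p import *
a=np.degrees(np.arctan2(.974873,-.222754));print(a)
setc([.139,-.609,.223],down(a))
chk()
plan([.40,-.48,.20],down(a+60))
E
```

```text
102.87086187876446
t 0.1 tcp [ 0.1392 -0.6088  0.2216] err mm [ 0.2  0.2 -1.4] rot err deg [-0.11  0.01 -0.  ] F [ 0.2  0.1 -0.5] M [ 0.03 -0.03 -0.04] g 0.998 q [-62.3  22.1   0.4  -0.  -68.4 -14.8]
shift [-0.2832  0.0676  0.023 ] rotvec [ 0.      0.     -1.0472] deg 60.0
```

>>> {"name": "jog_arm", "arguments": {"moves": [[0, -0.283, 0.068, 0.023, 0, 0, -1.047], [0, -0.283, 0.068, 0.023, 0, 0, -1.047], [0, -0.283, 0.068, 0.023, 0, 0, -1.047], [0, -0.283, 0.068, 0.023, 0, 0, -1.047], [0, -0.283, 0.068, 0.023, 0, 0, -1.047], [0, -0.283, 0.068, 0.023, 0, 0, -1.047], [0, -0.283, 0.068, 0.023, 0, 0, -1.047], [0, -0.283, 0.068, 0.023, 0, 0, -1.047], [0, -0.283, 0.068, 0.023, 0, 0, -1.047], [0, -0.283, 0.068, 0.023, 0, 0, -1.047]]}}

```text
time_s: 0.93
tcp_pos: [0.4008, -0.4789, 0.1987]
ee_rot: [[-0.292, -0.956, -0.001], [-0.956, 0.292, 0.001], [-0.001, 0.001, -1.0]]
wrist_force: [0.1, -0.2, -0.2]
gripper_width: 0.506
```

```bash
python3 - <<'E'
from p import *
upd(-0.283,0.068,0.023,0,0,-1.047)
chk()
plan([.5136,-.3814,.13],down(206.85))
E
```

```text
t 0.93 tcp [ 0.4008 -0.4789  0.1987] err mm [ 1.1  0.7 -1.3] rot err deg [-0.08 -0.04 -0.15] F [ 0.1 -0.2 -0.2] M [0.03 0.1  0.01] g 0.506 q [-35.3  23.   -1.6  -0.  -65.5  18.3]
shift [-0.1275 -0.0798  0.07  ] rotvec [ 0.      0.     -0.7678] deg 44.0
```

>>> {"name": "jog_arm", "arguments": {"moves": [[0, -0.128, -0.08, 0.07, 0, 0, -0.768], [0, -0.128, -0.08, 0.07, 0, 0, -0.768], [0, -0.128, -0.08, 0.07, 0, 0, -0.768], [0, -0.128, -0.08, 0.07, 0, 0, -0.768], [0, -0.128, -0.08, 0.07, 0, 0, -0.768], [0, -0.128, -0.08, 0.07, 0, 0, -0.768], [0, -0.128, -0.08, 0.07, 0, 0, -0.768], [0, -0.128, -0.08, 0.07, 0, 0, -0.768], [0, -0.128, -0.08, 0.07, 0, 0, -0.768], [0, -0.128, -0.08, 0.07, 0, 0, -0.768]]}}

```text
time_s: 1.77
tcp_pos: [0.5138, -0.3817, 0.1299]
ee_rot: [[0.449, -0.894, 0.0], [-0.894, -0.449, -0.0], [0.0, -0.0, -1.0]]
wrist_force: [-0.1, 0.4, 0.7]
gripper_width: 0.498
```

```bash
python3 - <<'E'
from p import *
from station import capture
upd(-0.128,-.08,0.07,0,0,-.768)
chk()
for n in("side","top"):
    c=capture(n);np.save(f"{n}1.npy",c,allow_pickle=True)
s=cam("side",1);t=cam("top",1)
cv2.imwrite("pics/top1.png",t["frame"][:,:,::-1]);crop(s,225,220,385,400,4,"pics/s1.png")
E
```

```text
t 1.77 tcp [ 0.5138 -0.3817  0.1299] err mm [-0.2 -0.8 -0.1] rot err deg [0.02 0.02 0.19] F [-0.1  0.4  0.7] M [ 0.01  0.14 -0.02] g 0.498 q [-22.2  27.7  -4.5  -0.  -57.8  48.8]
```

View pics/top1.png

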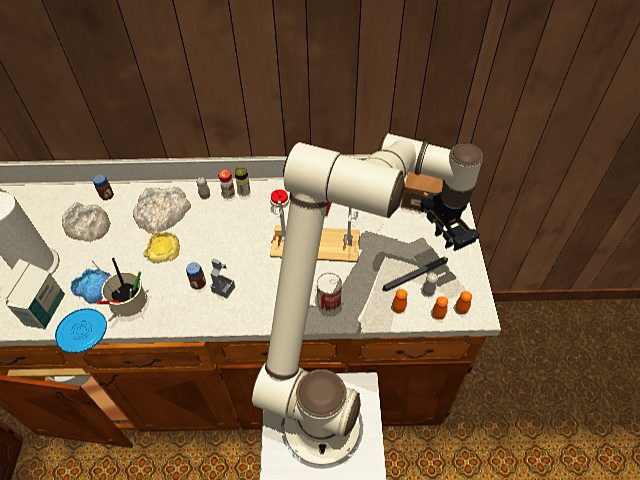

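View pics/s1.png

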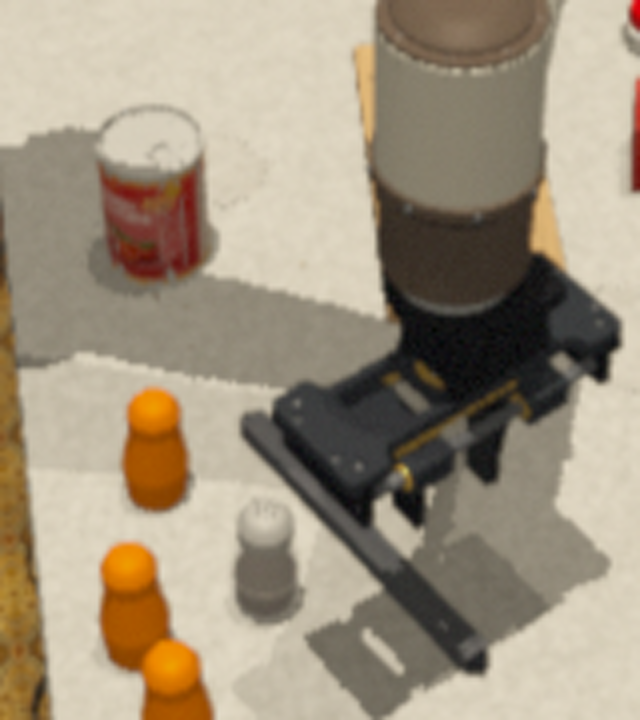

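```bash
python3 - <<'E'
from p import *
t=cam("top",1);s=cam("side",1)
from m2 import railmeas
crop(t,370,240,480,320,7,"pics/t1rail.png")
railmeas(t,(378,250,452,297),70,255)
for u,v in((430.5,284.5),): print(onz(t,u,v,.045))
E
```

```text
px centroid [419.61565836 271.8113879 ] ext -30.664385334978203 41.34922784561752
C [ 0.4825 -0.324   0.009 ] ends [ 0.5324 -0.4206  0.009 ] [ 0.418  -0.1989  0.009 ] len 0.2495766415476995 dir deg 117.30322742925824 midends [ 0.4752 -0.3098  0.009 ]
[ 0.41012061 -0.34305455  0.045     ]
```

View pics/t1rail.png

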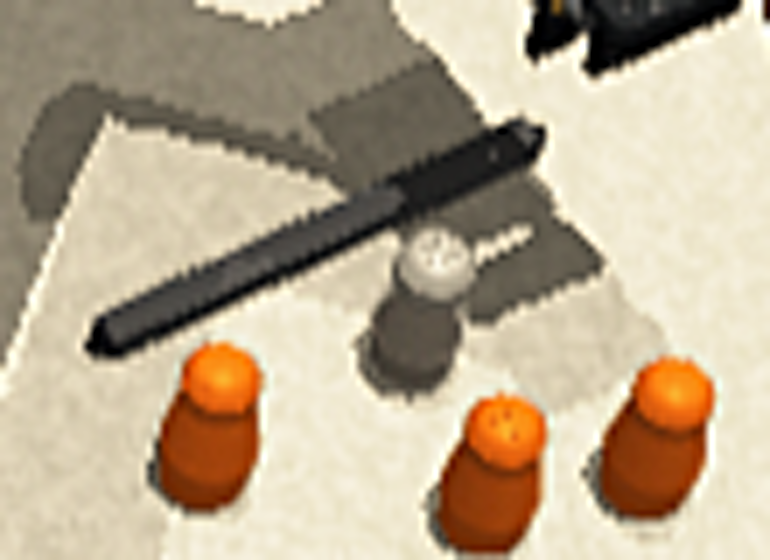

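>>> {"name": "jog_arm", "arguments": {"moves": [[0, 0, 0, 0.04, 0, 0, 0], [0, 0, 0, 0.08, 0, 0, 0], [0, 0, 0, 0.11, 0, 0, 0], [0, 0, 0, 0.125, 0, 0, 0], [0, 0, 0, 0.125, 0, 0, 0], [1, 0, 0, 0.125, 0, 0, 0], [1, 0, 0, 0.125, 0, 0, 0], [1, 0, 0, 0.125, 0, 0, 0], [1, 0, 0, 0.125, 0, 0, 0], [1, 0, 0, 0.125, 0, 0, 0]]}}

```text
time_s: 2.7
tcp_pos: [0.5143, -0.3813, 0.0051]
ee_rot: [[0.452, -0.892, 0.001], [-0.892, -0.452, -0.0], [0.001, -0.0, -1.0]]
wrist_force: [-1.1, -0.3, 0.8]
gripper_width: 0.206
```

```bash
python3 - <<'E'
from p import *
upd(0,0,.125)
chk()
p,R=getc();print(R[:,1])
E
```

```text
t 2.7 tcp [ 0.5143 -0.3813  0.0051] err mm [ 0.4 -0.4  0.1] rot err deg [0.02 0.03 0.  ] F [-1.1 -0.3  0.8] M [-0.15  0.39  0.03] g 0.206 q [-22.1  35.8 -10.9   0.  -43.2  49. ]
[-0.89209187 -0.45185407  0.        ]
```

>>> {"name": "jog_arm", "arguments": {"moves": [[1, 0, -0.008, 0, 0, 0, 0], [1, 0, -0.022, 0, 0, 0, 0], [1, 0, -0.04, 0, 0, 0, 0], [1, 0, -0.058, 0, 0, 0, 0], [1, 0, -0.074, 0, 0, 0, 0], [1, 0, -0.083, 0, 0, 0, 0], [1, 0, -0.085, 0, 0, 0, 0], [0, 0, -0.085, 0, 0, 0, 0], [0, 0, -0.085, 0, 0, 0, 0], [0, 0, -0.085, 0, 0, 0, 0]]}}

```text
time_s: 3.53
tcp_pos: [0.5894, -0.3425, 0.0038]
ee_rot: [[0.451, -0.893, -0.001], [-0.893, -0.451, 0.001], [-0.001, 0.0, -1.0]]
wrist_force: [0.4, -0.4, -0.6]
gripper_width: 0.35
```

>>> {"name": "jog_arm", "arguments": {"moves": [[0, 0, 0, 0, 0, 0, 0], [0, -0.015, 0, 0, 0, 0, 0], [0, -0.04, 0, 0, 0, 0, 0], [0, -0.065, 0, 0, 0, 0, 0], [0, -0.078, 0, 0, 0, 0, 0], [0, -0.078, 0, 0, 0, 0, 0], [1, -0.078, 0, 0, 0, 0, 0], [1, -0.078, 0, 0, 0, 0, 0], [1, -0.078, 0, 0, 0, 0, 0], [1, -0.078, 0, 0, 0, 0, 0]]}}

```text
time_s: 4.37
tcp_pos: [0.5551, -0.2739, 0.0044]
ee_rot: [[0.451, -0.892, 0.0], [-0.892, -0.451, -0.0], [0.0, -0.0, -1.0]]
wrist_force: [-0.1, -0.7, 0.5]
gripper_width: 0.283
```

```bash
python3 - <<'E'
from p import *
from station import capture
upd(0,-.085,0);upd(-.078,0,0)
chk()
for n in("side","top"):
    c=capture(n);np.save(f"{n}2.npy",c,allow_pickle=True)
s=cam("side",2);t=cam("top",2)
crop(t,330,180,490,300,5,"pics/t2.png");crop(s,245,220,405,400,3,"pics/s2.png")
E
```

```text
t 4.37 tcp [ 0.5551 -0.2739  0.0044] err mm [ 0.6 -1.  -0.6] rot err deg [0.02 0.02 0.05] F [-0.1 -0.7  0.5] M [0.02 0.2  0.02] g 0.283 q [-11.3  34.3 -14.2   0.  -41.4  38.1]
```

View pics/t2.png

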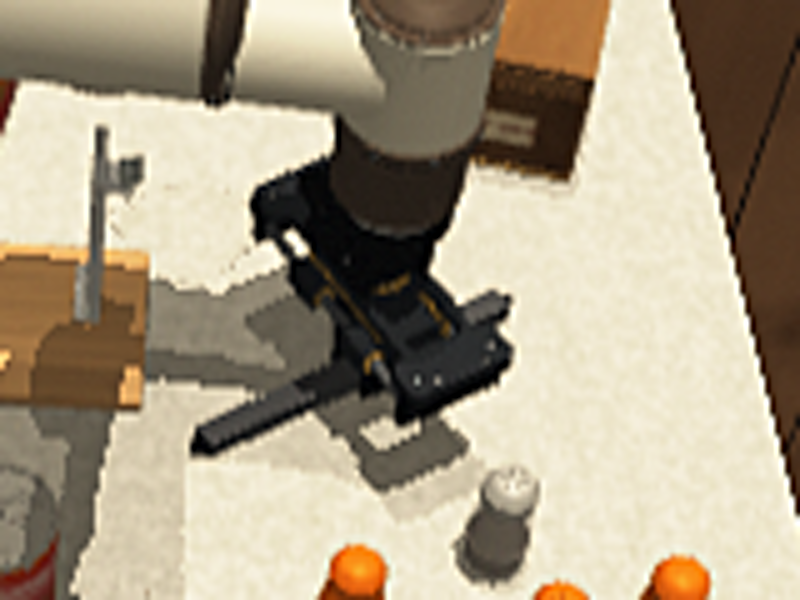

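View pics/s2.png

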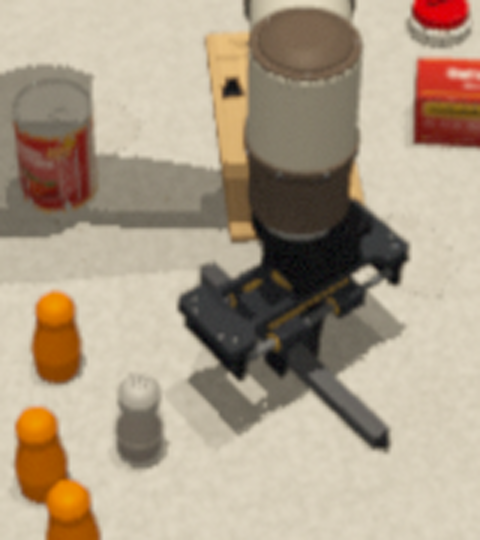

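```bash
python3 - <<'E'
from p import *
s=cam("side",2);t=cam("top",2)
a=onz(t,368.8,269.2,.009);b=onz(t,432,239.8,.009);print(a,b,(a+b)/2,np.linalg.norm(a-b),np.degrees(np.arctan2(*(a-b)[1::-1])))
a2=onz(s,312.5,310.5,.009);b2=onz(s,373,368,.009);print(a2,b2,(a2+b2)/2,np.linalg.norm(a2-b2),np.degrees(np.arctan2(*(a2-b2)[1::-1])))
d=np.array([.452,-.892]);p=np.array([.5551,-.2739])
for c in((a+b)/2,(a2+b2)/2): print("centre minus tcp along d",(c[:2]-p)@d)
E
```

```text
[ 0.49691332 -0.16229579  0.009     ] [ 0.61082075 -0.38220031  0.009     ] [ 0.55386703 -0.27224805  0.009     ] 0.24765480137446358 117.3835185234284
[ 0.50031126 -0.16774111  0.009     ] [ 0.61177978 -0.38000798  0.009     ] [ 0.55604552 -0.27387455  0.009     ] 0.23975498439295767 117.70548544598199
centre minus tcp along d -0.002030837794293721
centre minus tcp along d 0.0004046708164868689
```

>>> {"name": "jog_arm", "arguments": {"moves": [[1, 0, 0, 0, 0, 0, 0], [1, 0, 0, 0, 0, 0, 0], [1, 0, 0, 0, 0, 0, 0], [1, 0, 0, -0.005, 0, 0, 0], [1, 0, 0, -0.02, 0, 0, 0], [1, 0, 0, -0.05, 0, 0, 0], [1, 0, 0, -0.09, 0, 0, 0], [1, 0, 0, -0.13, 0, 0, 0], [1, 0, 0, -0.16, 0, 0, 0], [1, 0, 0, -0.165, 0, 0, 0]]}}

```text
time_s: 5.3
tcp_pos: [0.5579, -0.2743, 0.1771]
ee_rot: [[0.453, -0.891, 0.012], [-0.891, -0.453, -0.004], [0.009, -0.009, -1.0]]
wrist_force: [1.0, 0.3, -0.1]
gripper_width: 0.198
```

```bash
python3 - <<'E'
from p import *
from station import capture
upd(0,0,-.165)
chk()
t1=cam("top",1)
crop(t1,262,180,372,270,7,"pics/t1stand.png")
s=cam("side",0);crop(s,305,175,375,305,5,"pics/s0stand.png")
E
```

```text
t 5.3 tcp [ 0.5579 -0.2743  0.1771] err mm [ 3.4 -1.4  7.1] rot err deg [ 0.49  0.53 -0.08] F [ 1.   0.3 -0.1] M [-0.04 -0.01  0.06] g 0.198 q [-11.2  23.3  -4.5   0.1 -61.6  38.1]
```

View pics/t1stand.png

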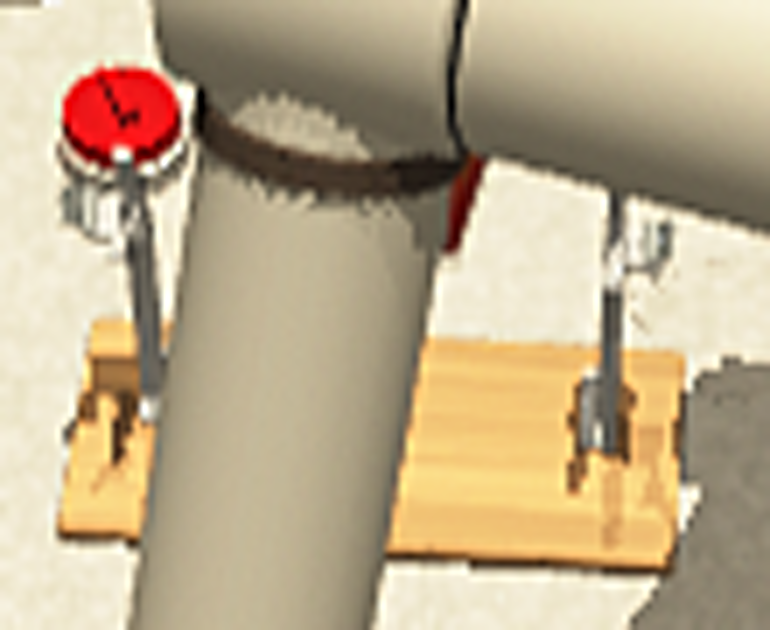

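View pics/s0stand.png

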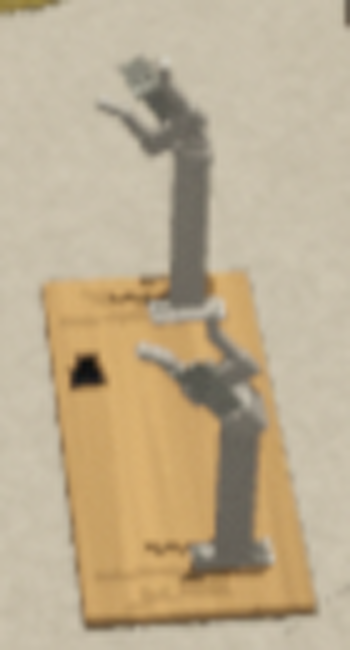

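```bash
python3 - <<'E'
from p import *
s=cam("side",0);t=cam("top",1)
O=0.5 # crop pixel centre shift: orig = crop/k -0.5+0.5/k
def fit(c,P):
    W=np.array([onz(c,u,v,.012)[:2] for u,v in P]);M=np.array([[-.065,.145],[-.065,-.145],[.065,.145],[.065,-.145]])
    mw=W.mean(0);H=(M-0).T@(W-mw);a=np.arctan2(H[0,1]-H[1,0],H[0,0]+H[1,1])
    R=np.array([[np.cos(a),-np.sin(a)],[np.sin(a),np.cos(a)]]);print(W.round(4).tolist(),"centre",mw.round(4),"yaw",np.degrees(a).round(2),"res mm",((W-mw-M@R.T)*1000).round(1).tolist());return mw,a
k=.4
A=fit(t,[(270.6-k,255.3-k),(357.4-k,260.3-k),(275.3-k,226-k),(359.7-k,230-k)])
B=fit(s,[(313.6-k,231.7-k),(321.6-k,298-k),(354-k,229.1-k),(368.2-k,296.0-k)])
mk_s=onz(s,322.3-.4,252-.4,.012);mk_t=onz(cam("top",0),180+478/4-.4,180+298/4-.4,.012)
for (mw,a),m in((A,mk_t),(B,mk_s)):
    d=m[:2]-mw;print("mark stand xy",m.round(4),d@[np.cos(a),np.sin(a)],d@[-np.sin(a),np.cos(a)])
E
```

```text
[[0.5601, 0.1565], [0.5325, -0.1264], [0.684, 0.1452], [0.6587, -0.1417]] centre [0.6088 0.0084] yaw -5.43 res mm [[2.3, -2.4], [2.1, 3.4], [-3.3, -1.4], [-1.1, 0.4]]
[[0.5619, 0.1537], [0.532, -0.1282], [0.6884, 0.1426], [0.6597, -0.1444]] centre [0.6105 0.0059] yaw -5.93 res mm [[1.1, -3.2], [1.1, 3.4], [-1.7, -0.8], [-0.5, 0.6]]
mark stand xy [0.5609 0.0619 0.012 ] -0.05280913487987364 0.0486877100678523
mark stand xy [0.5703 0.0562 0.012 ] -0.04517921654492232 0.04588657633650246
```

```bash
python3 - <<'E'
from p import *
from station import capture
for n in("side","top"):
    c=capture(n);np.save(f"{n}3.npy",c,allow_pickle=True)
s=cam("side",0);t=cam("top",1);t0=cam("top",0);t3=cam("top",3)
cv2.imwrite("pics/t3.png",t3["frame"][:,:,::-1])
a=cv2.resize(s["frame"][180:240,315:365,::-1],None,fx=8,fy=8,interpolation=cv2.INTER_CUBIC)
b=cv2.resize(s["frame"][235:295,325:375,::-1],None,fx=8,fy=8,interpolation=cv2.INTER_CUBIC)
cv2.imwrite("pics/forks_s.png",np.hstack([a,b]))
a=cv2.resize(t0["frame"][195:250,262:302,::-1],None,fx=10,fy=10,interpolation=cv2.INTER_CUBIC)
b=cv2.resize(t["frame"][200:255,335:375,::-1],None,fx=10,fy=10,interpolation=cv2.INTER_CUBIC)
cv2.imwrite("pics/forks_t.png",np.hstack([a,b]))
E
```

View pics/forks_s.png

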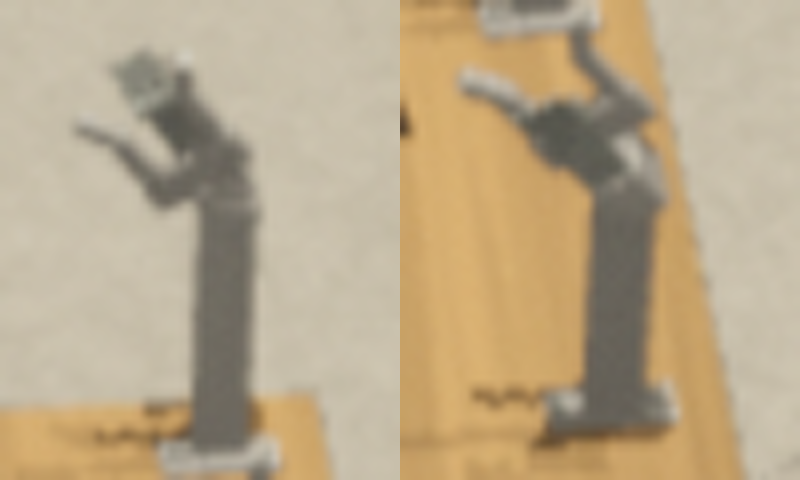

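View pics/forks_t.png

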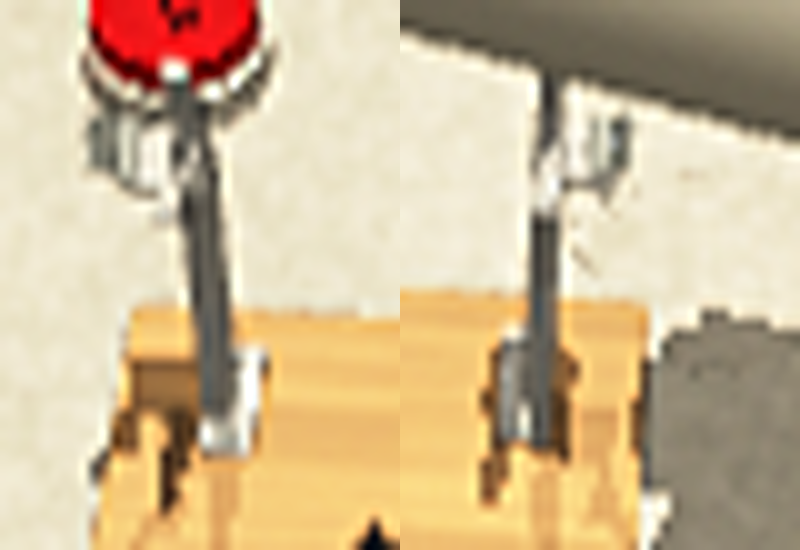

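View pics/t3.png

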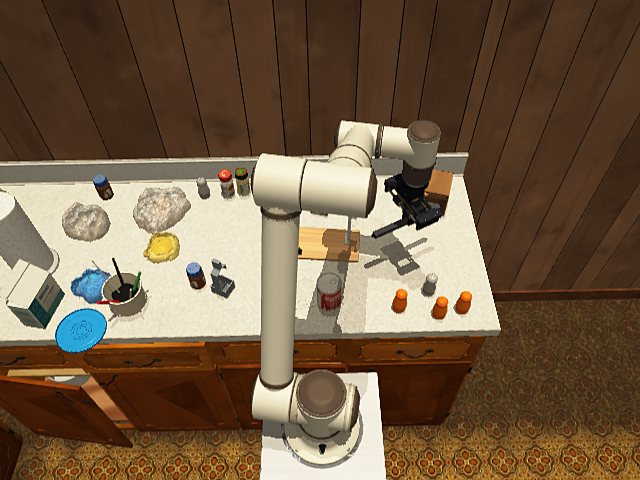

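```bash
python3 - <<'E'
from p import *
s=cam("side",0)
z=.165+.028*.819
L=[(78,127),(183,55)];Rr=[(65,80),(180,38)]
def px(P,off): return np.array([(np.array(p)/8+np.array(off)-.45) for p in P])
pl=px(L,(315,180));pr=px(Rr,(325,235))
a=onz(s,*pl.mean(0),z);b=onz(s,*pr.mean(0),z);print(a,b,np.linalg.norm(a-b))
q=a-b;yaw=np.degrees(np.arctan2(-q[0],q[1]));print("yaw",yaw)
m=(a+b)/2;y=np.radians(-5.7);ex=np.array([np.cos(y),np.sin(y),0]);ey=np.array([-np.sin(y),np.cos(y),0])
seat=m-.028*(-.574*ex+np.array([0,0,.819]));print("seat",seat)
st=np.array([.6097,.007]);d=seat[:2]-st;print("in stand",d@ex[:2],d@ey[:2])
f1=onz(s,315+220/8-.45,180+457/8-.45,.016);f2=onz(s,325+212/8-.45,235+408/8-.45,.016)
for f in(f1,f2): d=f[:2]-st;print("foot",f.round(4),d@ex[:2],d@ey[:2])
# top: front prong? check proj of seat ends
t=cam("top",1)
for sy in(.109,-.109):
  for o in(0,.028):
    p=seat+sy*ey+o*(-.574*ex+np.array([0,0,.819]));print(sy,o,"side",proj(s,p).round(1),"top",proj(t,p).round(1))
E
```

```text
[0.60721682 0.1166118  0.187932  ] [ 0.5844435  -0.10595731  0.187932  ] 0.22373116298035506
yaw -5.842185387187801
seat [0.61182269 0.00373097 0.165     ]
in stand 0.0024368767086895803 -0.0030420362085657833
foot [0.6434 0.1074 0.016 ] 0.023570207984676312 0.10328255282877473
foot [ 0.6222 -0.1019  0.016 ] 0.02324882223822125 -0.1071663121052075
0.109 0 side [336.2 197.6] top [281.1 209.5]
0.109 0.028 side [330.9 191.5] top [279.9 208.5]
-0.109 0 side [345.7 247.4] top [350.8 213.3]
-0.109 0.028 side [339.8 241.2] top [350.9 212.4]
```

```bash
python3 - <<'E'
from p import *
chk()
seat=np.array([.6105,.006,.165]);yaw=-5.75
y=np.radians(yaw);ex=np.array([np.cos(y),np.sin(y),0]);Z=np.array([0,0,1.])
o=-.5736*ex+.8192*Z
p0,R0=getc()
plan([.53,-.2,.30],down(180+yaw))
setc([.53,-.2,.30],down(180+yaw))
R=slot(yaw);print(R.round(3))
off=np.array([-.001,0,-.0046])
tcp=seat+.09*o-R@off;print(tcp);plan(tcp,R)
setc(p0,R0)
E
```

```text
t 5.4 tcp [ 0.5554 -0.273   0.1717] err mm [ 0.9 -0.1  1.7] rot err deg [ 0.2   0.12 -0.  ] F [ 0.3 -0.2 -1.6] M [0.01 0.13 0.03] g 0.201 q [-11.2  23.5  -4.8  -0.  -61.4  38.1]
shift [-0.0761 -0.0111 -0.13  ] rotvec [0.     0.     0.5692] deg 32.6
[[-0.1   -0.815  0.571]
 [-0.995  0.082 -0.057]
 [ 0.    -0.574 -0.819]]
[0.56166073 0.0099128  0.2349599 ]
shift [-0.212  -0.0105  0.065 ] rotvec [ 0.6109 -0.     -0.    ] deg 35.0
```

>>> {"name": "jog_arm", "arguments": {"moves": [[1, -0.004, -0.001, -0.01, 0, 0, 0.03], [1, -0.015, -0.002, -0.03, 0, 0, 0.1], [1, -0.03, -0.004, -0.055, 0, 0, 0.2], [1, -0.045, -0.006, -0.08, 0, 0, 0.3], [1, -0.058, -0.008, -0.1, 0, 0, 0.4], [1, -0.068, -0.01, -0.117, 0, 0, 0.49], [1, -0.074, -0.011, -0.127, 0, 0, 0.55], [1, -0.076, -0.011, -0.13, 0, 0, 0.569], [1, -0.076, -0.011, -0.13, 0, 0, 0.569], [1, -0.076, -0.011, -0.13, 0, 0, 0.569]]}}

```text
time_s: 6.23
tcp_pos: [0.5295, -0.2001, 0.2973]
ee_rot: [[-0.099, -0.995, -0.004], [-0.995, 0.099, 0.001], [-0.001, 0.004, -1.0]]
wrist_force: [-0.2, 0.5, -2.8]
gripper_width: 0.202
```

>>> {"name": "jog_arm", "arguments": {"moves": [[1, -0.01, 0, 0, 0.03, 0, 0], [1, -0.035, -0.001, 0, 0.1, 0, 0], [1, -0.07, -0.003, 0.01, 0.2, 0, 0], [1, -0.105, -0.005, 0.025, 0.3, 0, 0], [1, -0.14, -0.007, 0.04, 0.4, 0, 0], [1, -0.17, -0.009, 0.05, 0.5, 0, 0], [1, -0.195, -0.01, 0.06, 0.57, 0, 0], [1, -0.208, -0.0105, 0.064, 0.605, 0, 0], [1, -0.212, -0.0105, 0.065, 0.611, 0, 0], [1, -0.212, -0.0105, 0.065, 0.611, 0, 0]]}}

```text
time_s: 7.07
tcp_pos: [0.5641, 0.0011, 0.237]
ee_rot: [[-0.105, -0.816, 0.568], [-0.994, 0.081, -0.067], [0.009, -0.572, -0.82]]
wrist_force: [1.3, -1.5, -0.3]
gripper_width: 0.2
```

```bash
python3 - <<'E'
from p import *
from station import capture
upd(-.076,-.011,-.13,0,0,.569);upd(-.212,-.0105,.065,.611,0,0)
chk()
for n in("side","top"):
    c=capture(n);np.save(f"{n}4.npy",c,allow_pickle=True)
chk()
s=cam("side",4);t=cam("top",4)
crop(t,240,150,400,270,5,"pics/t4.png");crop(s,280,160,400,310,4,"pics/s4.png")
E
```

```text
t 7.07 tcp [0.5641 0.0011 0.237 ] err mm [ 2.4 -8.6  2. ] rot err deg [-0.14  0.59 -0.03] F [ 1.3 -1.5 -0.3] M [-0.02  1.19 -0.11] g 0.2 q [ 14.    0.7 -50.1  62.7 -13.2 -78.5]
t 7.17 tcp [ 0.5621 -0.      0.2344] err mm [ 0.5 -9.7 -0.6] rot err deg [-0.42  0.72 -0.27] F [ 0.2 -2.6 -2.2] M [ 0.01  1.6  -0.17] g 0.202 q [ 14.    0.8 -50.3  62.6 -13.2 -78.2]
```

View pics/t4.png

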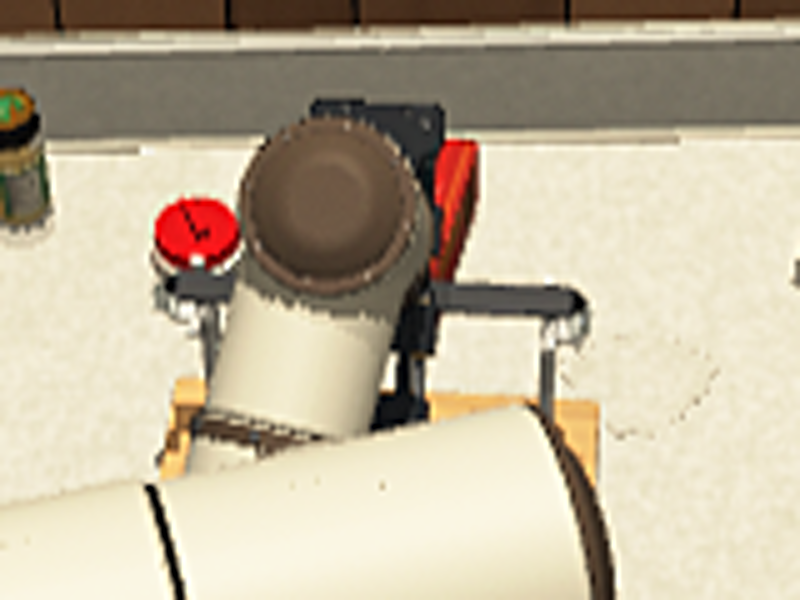

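View pics/s4.png

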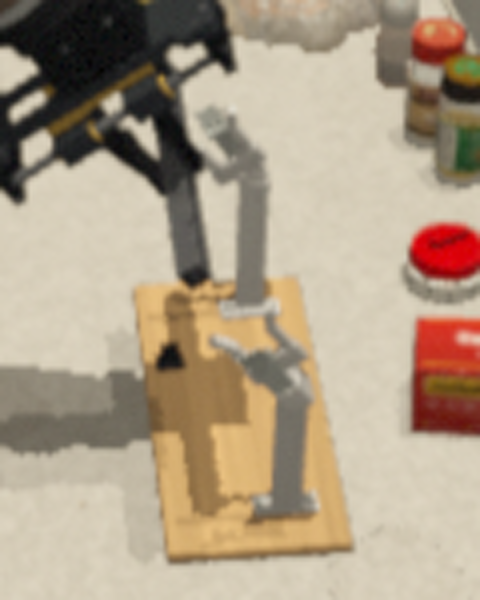

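```bash
cat > kin.py <<'E'
import numpy as np
from scipy.spatial.transform import Rotation as Ro
from scipy.optimize import least_squares
D=[ # q, tcp
([-62.303,22.0888,.379,0,-68.412,-14.816],[.13921,-.60867,.22147]),
([-35.3,23.,-1.6,0,-65.5,18.3],[.4008,-.4789,.1987]),
([-22.2,27.7,-4.5,0,-57.8,48.8],[.5138,-.3817,.1299]),
([-22.1,35.8,-10.9,0,-43.2,49.],[.5143,-.3813,.0051]),
([-11.3,34.3,-14.2,0,-41.4,38.1],[.5551,-.2739,.0044]),
([-11.2,23.5,-4.8,0,-61.4,38.1],[.5554,-.2730,.1717]),
([14.,.8,-50.3,62.6,-13.2,-78.2],[.5621,0,.2344]),
]
def fk(q,P):
    h,d,A,B,C,Dd,L=P
    q=np.radians(q);g=q[1]-q[2]
    r=A*np.sin(q[1])+B*np.cos(q[1])+C*np.cos(g)+Dd*np.sin(g);z=h+A*np.cos(q[1])-B*np.sin(q[1])-C*np.sin(g)+Dd*np.cos(g)
    R1=Ro.from_euler('z',q[0]).as_matrix()
    w=R1@np.array([r,-d,z])
    # forearm frame: z along forearm (pitch g down), then roll q4 about z, pitch q5, roll q6
    # base at g=0: forearm along +x.
    F=Ro.from_euler('y',np.pi/2+g).as_matrix()   # z axis -> (cos g,0,-sin g)
    R=R1@F@Ro.from_euler('z',S[0]*q[3]).as_matrix()@Ro.from_euler('y',S[1]*q[4]).as_matrix()@Ro.from_euler('z',S[2]*q[5]+S[3]).as_matrix()
    return w+L*R[:,2],R
S=[1,-1,1,0]
P0=[.3,.16,.4,0,.4,0,.2]
def fit():
    def res(P): return np.concatenate([fk(q,P)[0]-p for q,p in D]+[1e-3*(np.array(P)-P0)])
    return least_squares(res,P0)
if __name__=="__main__":
    Rm7=np.array([[-.105,-.816,.568],[-.994,.081,-.067],[.009,-.572,-.82]])
    for s0 in(1,-1):
        S[0]=s0;r=fit();print(s0,r.cost,r.x.round(4));
        for q,p in D: print((1000*(fk(q,r.x)[0]-p)).round(1))
        print(fk(D[-1][0],r.x)[1].round(3));print(fk(D[0][0],r.x)[1].round(3))
E
python3 kin.py
```

```text
1 0.0003921311590024113 [0.1635 0.1605 0.3207 0.25   0.2372 0.0831 0.1461]
[ -1.    0.1 -11.5]
[ 0.6 -1.9 -7. ]
[-4.6  0.6 -0.9]
[-6.   1.7 10.5]
[ 8.6 -2.4 14.4]
[ 8.1 -2.2  0.8]
[-1.1  5.  -6.5]
[[-0.688 -0.558  0.465]
 [-0.454  0.83   0.325]
 [-0.567  0.013 -0.824]]
[[-0.676  0.737 -0.001]
 [ 0.737  0.676  0.002]
 [ 0.002  0.001 -1.   ]]
-1 0.0006804739608243979 [ 0.0343  0.1584  0.1612  0.3644  0.158   0.1537 -0.0759]
[  0.3   1.9 -14.6]
[ 2.4 -0.7 -8.5]
[-6.   3.3 -0.5]
[-8.8  5.  13.1]
[13.5 -1.3 17.1]
[12.2 -0.9  1.4]
[ 1.5 -6.9 -7.9]
[[ 0.71  -0.423  0.563]
 [-0.469 -0.88  -0.069]
 [ 0.525 -0.215 -0.824]]
[[-0.676  0.737 -0.001]
 [ 0.737  0.676  0.002]
 [ 0.002  0.001 -1.   ]]
```

```bash
sed -i 's/h,d,A,B,C,Dd,L=P/h,d,A,B,C,Dd,L,c0=P/; s/np.array(\[r,-d,z\])/np.array([r+c0,-d,z])/; s/^S=.*/S=[-1,-1,-1,np.pi]/; s/^P0=.*/P0=[.3,.16,.4,0,.4,0,.2,0.]/; s/for s0 in(1,-1)/for s0 in(-1,)/' kin.py; python3 kin.py
```

```text
-1 0.00030322121874859216 [ 0.0247  0.1589  0.1619  0.4138  0.1795  0.1852 -0.0924 -0.08  ]
[-1.1  3.7 -4.2]
[ 0.8 -0.2 -0.5]
[-7.   3.2 -0.7]
[-10.7   5.3  -2.3]
[12.5 -1.6  1.6]
[11.5 -1.3  6.9]
[-0.4 -4.4 -0.8]
[[ 0.82  -0.103  0.563]
 [-0.078 -0.995 -0.069]
 [ 0.567  0.013 -0.824]]
[[ 0.223 -0.975 -0.001]
 [-0.975 -0.223  0.002]
 [-0.002  0.001 -1.   ]]
```

```bash
sed -i 's/np.pi\]/np.pi\/2]/' kin.py; python3 - <<'E'
import kin,numpy as np
last=kin.D.pop()
r=kin.fit();print(r.cost,r.x.round(4))
for q,p in kin.D: print((1000*(kin.fk(q,r.x)[0]-p)).round(1))
for q,p in kin.D:
    p=np.array(p);rr=np.hypot(*p[:2]);print(q[1],q[1]-q[2],np.sqrt(rr**2-.16**2).round(4),p[2], np.degrees(np.arctan2(p[1],p[0])-np.radians(q[0])), np.degrees(np.arcsin(.16/rr)))
E
```

```text
4.6924066847709456e-07 [ 0.0928  0.1596  0.5608 -0.0126  0.4289  0.0031  0.2397  0.0054]
[ 0.1 -0.1  0.3]
[-0.2 -0.3 -0.2]
[-0.5 -0.2 -0.3]
[0.2 0.1 0.2]
[ 0.   0.2 -0.1]
[0.1 0.3 0.1]
22.0888 21.709799999999998 0.6035 0.22147 -14.814356321181004 14.847755439082837
23.0 24.6 0.6036 0.1987 -14.773432956672567 14.845277027152886
27.7 32.2 0.6197 0.1299 -14.408511970246058 14.475971481086322
35.8 46.699999999999996 0.6199 0.0051 -14.45309249690131 14.47220259395969
34.3 48.5 0.598 0.0044 -14.96286541574051 14.980049764356576
23.5 28.3 0.5978 0.1717 -14.975853284545305 14.983232952279582
```

```bash
sed -i 's/^P0=.*/P0=[.39,.16,.56,-.01,.43,0,.53,0.005]/' kin.py; python3 - <<'E'
import kin,numpy as np
for s0 in(-1,1):
    kin.S[0]=s0
    r=kin.fit();print(r.cost,r.x.round(4).tolist())
    for q,p in kin.D: print((1000*(kin.fk(q,r.x)[0]-p)).round(1))
    print(kin.fk(kin.D[-1][0],r.x)[1].round(3),kin.fk(kin.D[0][0],r.x)[1].round(3))
E
```

```text
0.00030346356520818876 [0.0247, 0.1589, 0.1619, 0.4138, 0.1795, 0.1852, -0.0924, -0.08]
[-1.1  3.7 -4.2]
[ 0.8 -0.2 -0.5]
[-7.   3.2 -0.7]
[-10.7   5.3  -2.3]
[12.5 -1.6  1.6]
[11.5 -1.3  6.9]
[-0.4 -4.4 -0.8]
[[ 0.103  0.82   0.563]
 [ 0.995 -0.078 -0.069]
 [-0.013  0.567 -0.824]] [[ 0.975  0.223 -0.001]
 [ 0.223 -0.975  0.002]
 [-0.001 -0.002 -1.   ]]
0.00013851095157196342 [0.1556, 0.1601, 0.3213, 0.2905, 0.2548, 0.109, 0.1326, -0.0656]
[-1.5  2.  -3. ]
[-0.2 -0.9 -0.4]
[-5.2  1.2 -1. ]
[-7.2  2.6 -2.1]
[ 8.  -1.9  1.7]
[ 7.6 -1.7  5.3]
[-1.6  2.5 -0.6]
[[ 0.786 -0.407  0.465]
 [-0.579 -0.748  0.325]
 [ 0.215 -0.525 -0.824]] [[ 0.975  0.223 -0.001]
 [ 0.223 -0.975  0.002]
 [-0.001 -0.002 -1.   ]]
```

```bash
cat > kin.py <<'E'
import numpy as np
from scipy.spatial.transform import Rotation as Ro
from scipy.optimize import least_squares
D=[
([-62.303,22.0888,.379,0,-68.412,-14.816],[.13921,-.60867,.22147]),
([-35.3,23.,-1.6,0,-65.5,18.3],[.4008,-.4789,.1987]),
([-22.2,27.7,-4.5,0,-57.8,48.8],[.5138,-.3817,.1299]),
([-22.1,35.8,-10.9,0,-43.2,49.],[.5143,-.3813,.0051]),
([-11.3,34.3,-14.2,0,-41.4,38.1],[.5551,-.2739,.0044]),
([-11.2,23.5,-4.8,0,-61.4,38.1],[.5554,-.2730,.1717]),
([14.,.8,-50.3,62.6,-13.2,-78.2],[.5621,0,.2344]),
]
E_=lambda a,t:Ro.from_euler(a,t).as_matrix()
def fk(q,P):
    h,d,A,B,C,Dd,L,c0,ex,ey=P
    q=np.radians(q);g=q[1]-q[2]
    r=c0+A*np.sin(q[1])+B*np.cos(q[1]);z=h+A*np.cos(q[1])-B*np.sin(q[1])
    R1=E_('z',q[0]);F=R1@E_('y',np.pi/2+g)
    # F cols: x=(-sin g,0,-cos g)(arm), y, z=(cos g,0,-sin g)
    w=R1@np.array([r,-d,z])+F@np.array([-Dd,0,C])+F@E_('z',-q[3])@np.array([ex,ey,0])
    R=F@E_('z',-q[3])@E_('y',-q[4])@E_('z',-q[5]-np.pi/2)
    return w+L*R[:,2],R
P0=[.3,.05,.56,-.01,.43,0,.25,0.005,0,-.1]
def fit():
    def res(P): return np.concatenate([fk(q,P)[0]-p for q,p in D]+[3e-4*(np.array(P)-P0)])
    return least_squares(res,P0)
LO=np.array([-179.83,-69.29,-61.27,-181.25,-171.15,-177.46]);HI=np.array([179.83,118.12,80.66,117.63,-9.14,177.46])
def ik(p,R,P,q0,lim=True):
    def res(q):
        a,b=fk(q,P);return np.r_[(a-p)*10,Ro.from_matrix(b.T@R).as_rotvec()*3]
    q0=np.clip(q0,LO+1e-3,HI-1e-3)
    r=least_squares(res,q0,bounds=(LO,HI),x_scale=30.);return r.x,r.cost
if __name__=="__main__":
    r=fit();print(r.cost,r.x.round(4).tolist())
    for q,p in D: print((1000*(fk(q,r.x)[0]-p)).round(1))
    print(fk(D[-1][0],r.x)[1].round(3),fk(D[0][0],r.x)[1].round(3))
E
python3 kin.py
```

```text
4.526497642137808e-07 [0.1244, -0.0172, 0.5621, -0.0142, 0.43, 0.0212, 0.272, 0.0058, 0.0188, -0.1768]
[ 0.1 -0.1  0.3]
[-0.3 -0.3 -0.2]
[-0.5 -0.2 -0.3]
[0.2 0.1 0.2]
[-0.   0.2 -0.1]
[0.2 0.3 0.1]
[-0. -0.  0.]
[[-0.103 -0.82   0.563]
 [-0.995  0.078 -0.069]
 [ 0.013 -0.567 -0.824]] [[-0.975 -0.223 -0.001]
 [-0.223  0.975  0.002]
 [ 0.001  0.002 -1.   ]]
```

```bash
cat > ikp.py <<'E'
import kin,numpy as np
from p import slot
PP=kin.fit().x
def frame(yaw):
    y=np.radians(yaw);ex=np.array([np.cos(y),np.sin(y),0]);ey=np.array([-np.sin(y),np.cos(y),0]);return ex,ey,np.array([0,0,1.])
E
python3 - <<'E'
from ikp import *
from p import *
seat=np.array([.6105,.006,.165]);yaw=-5.75;ex,ey,Z=frame(yaw);o=-.5736*ex+.8192*Z
off=np.array([-.001,0,-.0046])
q=np.array([14.,.8,-50.3,62.6,-13.2,-78.2])
for phi in(0,15,30,-15,-30):
  q=np.array([14.,.8,-50.3,62.6,-13.2,-78.2])
  R=slot(yaw)@Ro.from_euler('y',phi,degrees=True).as_matrix()
  for d in (.09,.06,.03,0):
    best=None
    for q0 in (q,[14,.8,-50,62,-13,-78],[14,20,-30,-60,-20,60],[10,20,-30,0,-30,0],[14,20,-30,100,-30,-100]):
        x,c=kin.ik(seat+d*o-R@off,R,PP,np.array(q0,float))
        if best is None or c<best[1]-1e-9: best=(x,c)
    q=best[0];print(phi,d,q.round(1),"cost",round(best[1]*1e6,1))
E
```

```text
0 0.09 [ 13.5   0.5 -51.3  66.7 -11.9 -82.2] cost 0.0
0 0.06 [  9.7   3.7 -51.4  75.   -9.1 -87.8] cost 3691.0
0 0.03 [  9.5   7.1 -49.7  74.2  -9.1 -87.1] cost 19336.1
0 0 [  9.4  10.6 -47.8  73.   -9.1 -86.1] cost 45040.1
15 0.09 [ 20.5   3.1 -50.2  70.7 -30.4 -92.3] cost 0.0
15 0.06 [ 15.7   6.  -51.5  81.  -26.7 -99.5] cost 0.0
15 0.03 [  10.4    9.   -52.1   92.9  -23.8 -107.6] cost 0.0
15 0 [   5.3   12.2  -51.8  105.1  -21.9 -115.9] cost 0.0
30 0.09 [ 28.1   8.3 -47.2  67.1 -48.7 -96.6] cost 0.0
30 0.06 [  25.3   11.2  -47.9   72.1  -46.  -100.5] cost 0.0
30 0.03 [  22.4   14.2  -48.2   77.5  -43.8 -104.6] cost 0.0
30 0 [  19.7   17.2  -48.3   83.   -42.1 -108.7] cost 0.0
-15 0.09 [ 16.6   2.5 -29.2  -4.7 -20.7 -13.7] cost 0.0
-15 0.06 [ 15.3   6.1 -28.1  -7.7 -18.3  -9.8] cost 0.0
-15 0.03 [ 14.1   9.7 -26.5 -11.3 -16.5  -5.3] cost 0.0
-15 0 [ 12.7  13.3 -24.5 -15.5 -15.2  -0.1] cost 0.0
-30 0.09 [ -1.7   6.3 -14.  -43.9 -42.   31.8] cost 0.0
-30 0.06 [ -2.6   9.6 -13.2 -46.4 -40.7  35.6] cost 0.0
-30 0.03 [ -3.5  13.  -12.3 -48.8 -39.7  39.3] cost 0.0
-30 0 [ -4.4  16.4 -11.2 -51.2 -38.8  42.8] cost 0.0
```

```bash
python3 - <<'E'
from p import *
from ikp import *
from station import sense
s=sense();setc(s["tcp_pos"],s["ee_rot"]);chk()
plan([.55,-.22,.27],down(180-5.75))
R=down(180-5.75)@Ro.from_euler('y',-25,degrees=True).as_matrix()
print(R.round(3))
for P in([.57,-.30,.007],[.57,-.30,.1]): print(kin.ik(np.array(P),R,PP,np.array([-11,30,-10,0,-45,30.])))
E
```

```text
t 7.17 tcp [ 0.5621 -0.      0.2344] err mm [0. 0. 0.] rot err deg [0. 0. 0.] F [ 0.2 -2.6 -2.2] M [ 0.01  1.6  -0.17] g 0.202 q [ 14.    0.8 -50.3  62.6 -13.2 -78.2]
shift [ 0.2205 -0.0273 -0.0209] rotvec [-0.6037 -0.0136  0.0009] deg 34.6
[[-0.091 -0.995  0.042]
 [-0.902  0.1    0.42 ]
 [-0.423  0.    -0.906]]
(array([-25.45515536,  41.472874  ,   7.26589058, -25.62100202,
       -66.94192222,  32.20081366]), np.float64(3.131268760060832e-23))
(array([-25.27984291,  35.54408719,  10.62802096, -24.31636766,
       -75.30415966,  27.91342469]), np.float64(1.301113009404236e-25))
```

>>> {"name": "jog_arm", "arguments": {"moves": [[1, 0.01, -0.003, -0.003, -0.03, 0, 0], [1, 0.03, -0.006, -0.01, -0.1, 0, 0], [1, 0.06, -0.012, -0.015, -0.18, 0, 0], [1, 0.09, -0.015, -0.02, -0.26, 0, 0], [1, 0.12, -0.02, -0.021, -0.34, 0, 0], [1, 0.15, -0.025, -0.021, -0.42, -0.01, 0], [1, 0.18, -0.027, -0.021, -0.5, -0.013, 0.001], [1, 0.205, -0.027, -0.021, -0.57, -0.013, 0.001], [1, 0.218, -0.027, -0.021, -0.6, -0.013, 0.001], [1, 0.22, -0.027, -0.021, -0.604, -0.014, 0.001]]}}

```text
time_s: 8.0
tcp_pos: [0.5536, -0.2223, 0.2709]
ee_rot: [[-0.107, -0.994, 0.003], [-0.994, 0.107, 0.008], [-0.008, -0.003, -1.0]]
wrist_force: [0.3, 0.2, -1.7]
gripper_width: 0.2
```

```bash
python3 - <<'E'
from p import *
upd(.22,-.027,-.021,-.604,-.014,.001);chk()
plan([.57,-.30,.007],down(180-5.75))
E
```

```text
t 8.0 tcp [ 0.5536 -0.2223  0.2709] err mm [ 3.9 -2.8  1. ] rot err deg [ 0.16 -0.45  0.41] F [ 0.3  0.2 -1.7] M [ 0.   -0.05  0.02] g 0.2 q [ -6.6  17.6   1.   -0.5 -73.3   0.6]
shift [ 0.0782 -0.0283  0.2629] rotvec [0.0003 0.0004 0.0001] deg 0.0
```

>>> {"name": "jog_arm", "arguments": {"moves": [[1, 0.01, -0.004, 0.02, 0, 0, 0], [1, 0.03, -0.012, 0.055, 0, 0, 0], [1, 0.055, -0.02, 0.095, 0, 0, 0], [1, 0.07, -0.026, 0.135, 0, 0, 0], [1, 0.078, -0.028, 0.17, 0, 0, 0], [1, 0.078, -0.028, 0.2, 0, 0, 0], [1, 0.078, -0.028, 0.225, 0, 0, 0], [1, 0.078, -0.028, 0.235, 0, 0, 0], [1, 0.078, -0.028, 0.24, 0, 0, 0], [1, 0.078, -0.028, 0.24, 0, 0, 0]]}}

```text
time_s: 8.83
tcp_pos: [0.5734, -0.2983, 0.033]
ee_rot: [[-0.103, -0.995, 0.007], [-0.995, 0.103, 0.005], [-0.006, -0.007, -1.0]]
wrist_force: [0.8, 0.6, -0.8]
gripper_width: 0.201
```

```bash
python3 - <<'E'
from p import *
upd(.078,-.028,.24);chk()
plan([.57,-.30,.007],down(180-5.75))
E
```

```text
t 8.83 tcp [ 0.5734 -0.2983  0.033 ] err mm [3.7 1.5 3.1] rot err deg [ 0.39 -0.33  0.18] F [ 0.8  0.6 -0.8] M [0.04 0.08 0.01] g 0.201 q [-13.4  34.2  -8.8  -0.5 -46.7   7.8]
shift [ 0.0002 -0.0003  0.0229] rotvec [0.0003 0.0004 0.0001] deg 0.0
```

```bash
python3 - <<'E'
from p import *
from station import sense
s=sense();setc(s["tcp_pos"],s["ee_rot"])
plan([.573,-.298,.005],down(180-5.75))
E
```

```text
shift [-0.0001  0.0006  0.028 ] rotvec [-0.0066  0.0061 -0.0031] deg 0.5
```

Lower, correct the tilt, then open to half.

>>> {"name": "jog_arm", "arguments": {"moves": [[1, 0, 0, 0.008, -0.003, 0.003, -0.001], [1, 0, 0, 0.016, -0.007, 0.006, -0.003], [1, 0, 0, 0.022, -0.007, 0.006, -0.003], [1, 0, 0, 0.026, -0.007, 0.006, -0.003], [1, 0, 0, 0.028, -0.007, 0.006, -0.003], [1, 0, 0, 0.028, -0.007, 0.006, -0.003], [0, 0, 0, 0.028, -0.007, 0.006, -0.003], [0, 0, 0, 0.028, -0.007, 0.006, -0.003], [0, 0, 0, 0.028, -0.007, 0.006, -0.003], [0, 0, 0, 0.028, -0.007, 0.006, -0.003]]}}

```text
time_s: 9.67
tcp_pos: [0.5743, -0.2988, 0.0065]
ee_rot: [[-0.101, -0.995, 0.002], [-0.995, 0.101, -0.001], [0.001, -0.002, -1.0]]
wrist_force: [-1.2, 0.4, 0.2]
gripper_width: 0.425
```

```bash
python3 - <<'E'
from p import *
upd(0,0,.028,-.007,.006,-.003);chk()
R=down(180-5.75)@Ro.from_euler('y',-25,degrees=True).as_matrix()
p,_=getc()
plan([p[0],p[1],.05],R)
plan([p[0],p[1],.008],R)
E
```

```text
t 9.67 tcp [ 0.5743 -0.2988  0.0065] err mm [ 0.7 -0.7  1.5] rot err deg [0.15 0.05 0.04] F [-1.2  0.4  0.2] M [ 0.01  0.13 -0.03] g 0.425 q [-13.2  36.2  -9.8   0.  -43.8   7.4]
shift [-0.     0.    -0.045] rotvec [ 4.000e-04 -4.362e-01 -2.000e-04] deg 25.0
shift [-0.     0.    -0.003] rotvec [ 4.000e-04 -4.362e-01 -2.000e-04] deg 25.0
```

>>> {"name": "jog_arm", "arguments": {"moves": [[0, 0, 0, -0.012, 0, -0.04, 0], [0, 0, 0, -0.024, 0, -0.14, 0], [0, 0, 0, -0.03, 0, -0.26, 0], [0, 0, 0, -0.028, 0, -0.36, 0], [0, 0, 0, -0.02, 0, -0.425, 0], [0, 0, 0, -0.01, 0, -0.436, 0], [0, 0, 0, -0.003, 0, -0.436, 0], [0, 0, 0, -0.002, 0, -0.436, 0], [1, 0, 0, -0.002, 0, -0.436, 0], [1, 0, 0, -0.002, 0, -0.436, 0]]}}

```text
time_s: 10.5
tcp_pos: [0.574, -0.2974, 0.0081]
ee_rot: [[-0.089, -0.995, 0.042], [-0.903, 0.099, 0.419], [-0.421, -0.001, -0.907]]
wrist_force: [-0.1, -0.2, 0.8]
gripper_width: 0.419
```

>>> {"name": "jog_arm", "arguments": {"moves": [[1, 0, 0, 0, 0, 0, 0], [1, 0, 0, 0, 0, 0, 0], [1, 0, 0, 0, 0, 0, 0], [1, 0, 0, 0, 0, 0, 0], [1, 0, 0, 0, 0, 0, 0], [1, 0, 0, 0, 0, 0, 0], [1, 0, 0, 0, 0, 0, 0], [1, 0, 0, 0, 0, 0, 0], [1, 0, 0, 0, 0, 0, 0], [1, 0, 0, 0, 0, 0, 0]]}}

```text
time_s: 11.33
tcp_pos: [0.5741, -0.2982, 0.0085]
ee_rot: [[-0.091, -0.995, 0.044], [-0.902, 0.101, 0.42], [-0.423, -0.001, -0.906]]
wrist_force: [-0.2, 2.9, 5.6]
gripper_width: 0.204
```

```bash
python3 - <<'E'
from p import *
from station import capture
upd(0,0,-.002,0,-.436,0);chk()
for n in("side","top"):
    c=capture(n);np.save(f"{n}5.npy",c,allow_pickle=True)
s=cam("side",5);t=cam("top",5)
crop(t,330,170,490,290,4,"pics/t5.png");crop(s,270,240,420,390,4,"pics/s5.png")
E
```

```text
t 11.33 tcp [ 0.5741 -0.2982  0.0085] err mm [ 0.5 -0.1  1.5] rot err deg [ 0.1  -0.01 -0.03] F [-0.2  2.9  5.6] M [0.66 0.13 0.04] g 0.204 q [-25.5  42.1   8.1 -25.6 -67.1  32.2]
```

View pics/t5.png

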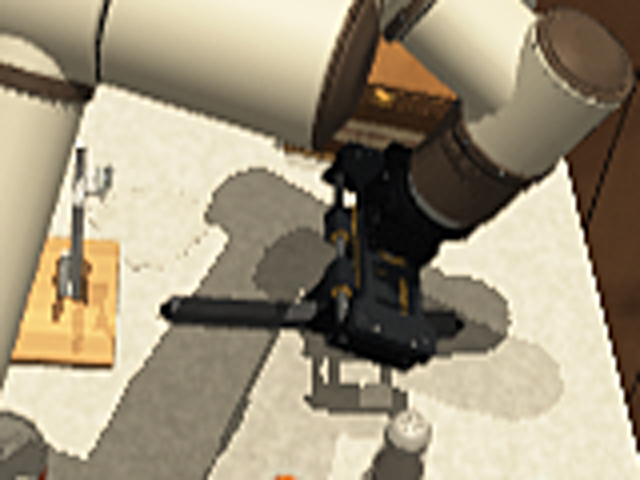

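View pics/s5.png

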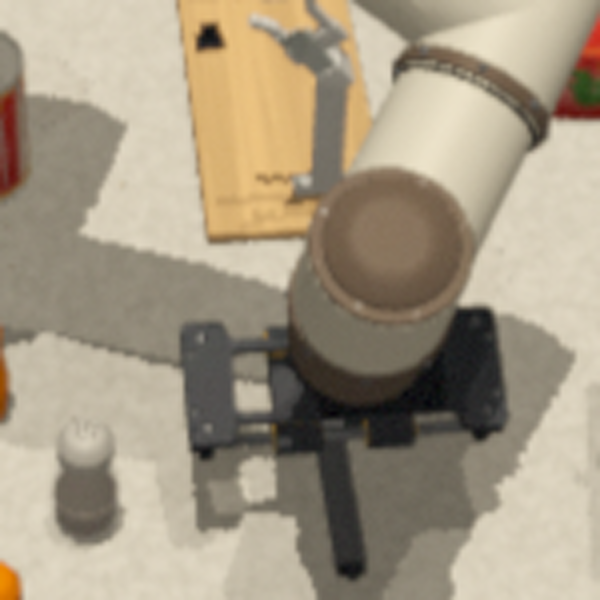

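```bash
python3 - <<'E'
from p import *
s=cam("side",5);t=cam("top",5)
a=onz(t,330+161/4-.4,170+309/4-.4,.009);b=onz(t,330+463/4-.4,170+325/4-.4,.009);c=(a+b)/2;print(a,b,c,np.linalg.norm(a-b),np.degrees(np.arctan2(-(a-b)[0],(a-b)[1])))
n=onz(s,270+350/4-.4,240+575/4-.4,.009);print("near tip side",n)
ey=np.array([.1002,.995,0]);tcp=np.array([.5741,-.2982,.0085])
print("centre-tcp along ey: top",(c-tcp)@ey,"side",(n+.125*ey-tcp)@ey)
E
```

```text
[ 0.58678248 -0.17236857  0.009     ] [ 0.56371677 -0.41940877  0.009     ] [ 0.57524963 -0.29588867  0.009     ] 0.2481146627572618 -5.33414260834649
near tip side [ 0.56288563 -0.41634107  0.009     ]
centre-tcp along ey: top 0.002414963116436479 side 0.0063340897791494795
```

```bash
python3 - <<'E'
from p import *
from ikp import *
seat=np.array([.6105,.006,.165]);yaw=-5.75;ex,ey,Z=frame(yaw);o=-.5736*ex+.8192*Z
Rt=Ro.from_euler('y',-25,degrees=True).as_matrix()
R0=down(180+yaw)@Rt;R1=slot(yaw)@Rt
off=R0.T@(.0025*ey+.0005*Z);print("off",off.round(4));np.save("off.npy",off)
p,R=getc()
plan([.55,-.22,.27],R0);
setc([.55,-.22,.27],R0)
T=seat+.09*o-R1@off;plan(T,R1);setc(p,R)
q=np.array([-25,42,8,-25,-67,32.])
sl=Ro.from_matrix(R0.T@R1).as_rotvec()
for f_ in np.linspace(0,1,6):
    q,c=kin.ik(np.array([.55,-.22,.27])*(1-f_)+T*f_,R0@Ro.from_rotvec(sl*f_).as_matrix(),PP,q);print(q.round(1),c)
for d in(.06,.03,0.):
    q,c=kin.ik(seat+d*o-R1@off,R1,PP,q);print(d,q.round(1),c)
E
```

```text
off [-0.0025  0.      0.0006]
shift [-0.1794  0.0314 -0.2065] rotvec [ 0.0003 -0.0002 -0.0003] deg 0.0
shift [-0.1936  0.0138  0.1252] rotvec [ 0.5536  0.     -0.2582] deg 35.0
[-19.4  22.2  13.3 -24.3 -87.7  16.1] 2.0895593930718073e-25
[-16.1  17.6   6.4 -26.4 -78.1  17.3] 5.068264835432398e-26
[-12.3  13.4  -0.  -28.6 -68.3  18.5] 2.8624539064849766e-24
[ -7.7   9.8  -6.1 -30.7 -58.   19.5] 9.396357859282297e-23
[ -2.5   6.7 -11.8 -32.8 -47.2  20.5] 7.638552090169556e-20
[  3.7   4.4 -17.  -34.8 -35.6  21.3] 1.0428816188555863e-28
0.06 [  2.4   7.8 -16.1 -37.7 -34.3  25.4] 3.416315489779731e-30
0.03 [  1.3  11.2 -15.  -40.7 -33.1  29.6] 2.7860002790367123e-30
0.0 [  0.2  14.7 -13.8 -43.6 -32.2  33.6] 7.687977055954985e-30
```

>>> {"name": "jog_arm", "arguments": {"moves": [[1, -0.003, 0, -0.006, 0, 0, 0], [1, -0.013, 0.001, -0.023, 0, 0, 0], [1, -0.035, 0.004, -0.05, 0, 0, 0], [1, -0.063, 0.009, -0.08, 0, 0, 0], [1, -0.093, 0.015, -0.112, 0, 0, 0], [1, -0.123, 0.02, -0.145, 0, 0, 0], [1, -0.15, 0.025, -0.175, 0, 0, 0], [1, -0.17, 0.029, -0.197, 0, 0, 0], [1, -0.178, 0.031, -0.205, 0, 0, 0], [1, -0.179, 0.031, -0.206, 0, 0, 0]]}}

```text
time_s: 12.27
tcp_pos: [0.5511, -0.2208, 0.2738]
ee_rot: [[-0.088, -0.995, 0.05], [-0.904, 0.101, 0.416], [-0.419, -0.008, -0.908]]
wrist_force: [0.3, -0.2, -1.9]
gripper_width: 0.206
```

```bash
python3 - <<'E'
from p import *
from ikp import *
upd(-.179,.031,-.206);chk()
seat=np.array([.6105,.006,.165]);yaw=-5.75;ex,ey,Z=frame(yaw);o=-.5736*ex+.8192*Z
R1=slot(yaw)@Ro.from_euler('y',-25,degrees=True).as_matrix()
plan(seat+.09*o-R1@np.load("off.npy"),R1)
E
```

```text
t 12.27 tcp [ 0.5511 -0.2208  0.2738] err mm [ 0.7 -0.6  4.4] rot err deg [ 0.46  0.21 -0.18] F [ 0.3 -0.2 -1.9] M [-1.15  0.18  0.02] g 0.206 q [-19.8  22.5  13.5 -24.1 -87.2  16.7]
shift [-0.1941  0.0142  0.1247] rotvec [ 5.540e-01 -2.000e-04 -2.584e-01] deg 35.0
```

>>> {"name": "jog_arm", "arguments": {"moves": [[1, -0.01, 0.001, 0.004, 0.02, 0, -0.01], [1, -0.03, 0.002, 0.015, 0.08, 0, -0.037], [1, -0.06, 0.004, 0.034, 0.16, 0, -0.075], [1, -0.092, 0.006, 0.056, 0.25, 0, -0.117], [1, -0.124, 0.009, 0.078, 0.34, 0, -0.159], [1, -0.153, 0.011, 0.098, 0.43, 0, -0.2], [1, -0.177, 0.013, 0.113, 0.5, 0, -0.233], [1, -0.19, 0.014, 0.122, 0.54, 0, -0.252], [1, -0.194, 0.014, 0.125, 0.554, 0, -0.258], [1, -0.194, 0.014, 0.125, 0.554, 0, -0.258]]}}

```text
time_s: 13.1
tcp_pos: [0.5568, 0.0093, 0.2345]
ee_rot: [[0.148, -0.818, 0.555], [-0.926, 0.081, 0.368], [-0.346, -0.569, -0.746]]
wrist_force: [0.3, -0.0, -1.8]
gripper_width: 0.201
```

```bash
python3 - <<'E'
from p import *
from station import capture
upd(-.194,.014,.125,.554,0,-.258);chk()
for n in("side","top"):
    c=capture(n);np.save(f"{n}6.npy",c,allow_pickle=True)
chk()
s=cam("side",6);t=cam("top",6)
crop(t,250,160,390,265,5,"pics/t6.png");crop(s,290,160,400,310,5,"pics/s6.png")
E
```

```text
t 13.1 tcp [0.5568 0.0093 0.2345] err mm [-2.5  0.6 -3.6] rot err deg [-0.33  0.05  0.07] F [ 0.3 -0.  -1.8] M [-0.93  1.52  0.02] g 0.201 q [  3.6   3.5 -20.8 -36.9 -33.5  23.9]
t 13.2 tcp [0.5589 0.0079 0.2364] err mm [-0.4 -0.8 -1.6] rot err deg [-0.14  0.12  0.04] F [-0.   0.2 -1.3] M [-0.91  1.49 -0.01] g 0.202 q [  3.5   3.6 -20.6 -36.8 -33.6  23.9]
```

View pics/t6.png

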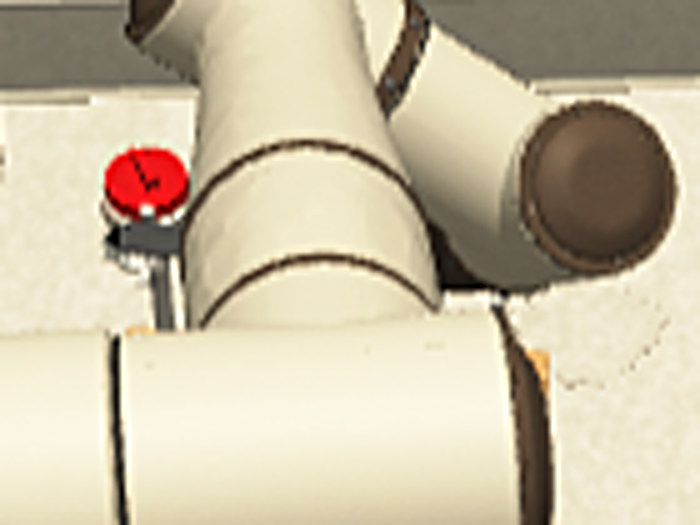

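View pics/s6.png

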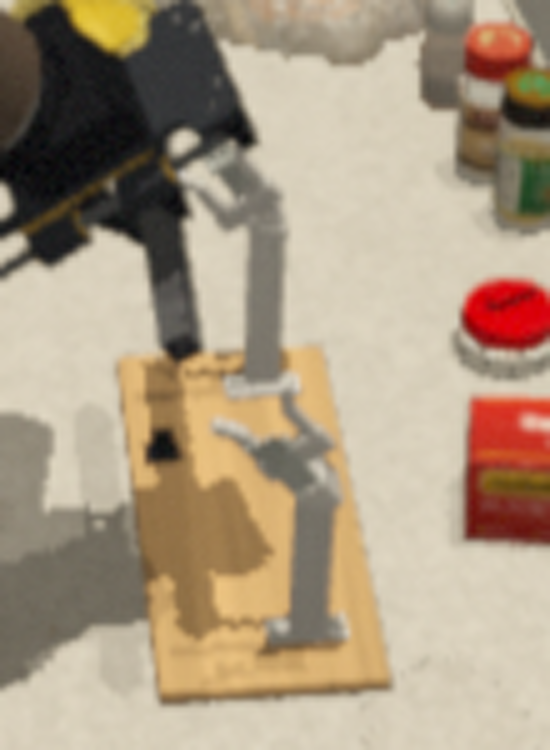

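```bash
python3 - <<'E'
from p import *
from ikp import *
s=cam("side",6);t=cam("top",6)
yaw=-5.75;ex,ey,Z=frame(yaw);o=-.5736*ex+.8192*Z
R1=slot(yaw)@Ro.from_euler('y',-25,degrees=True).as_matrix()
c=np.array([.558,.0085,.2355])+R1@np.load("off.npy");print("rail c",c)
print("near tip side pred",proj(s,c-.125*ey),"obs 325.6 231; far tip top pred",proj(t,c+.125*ey),"obs 271.2 207.6")
print(onz(s,325.6,231,c[2]),c-.125*ey,onz(t,271.2,207.6,c[2]),c+.125*ey)
# fork positions predicted
seat=np.array([.6105,.006,.165])
for sy in(.109,-.109):
    p=seat+sy*ey+.028*o;print(proj(s,p),proj(t,p))
E
```

```text
rail c [0.55796512 0.01101615 0.23590958]
near tip side pred [325.89257488 231.39813653] obs 325.6 231; far tip top pred [271.17338755 207.1432732 ] obs 271.2 207.6
[ 0.54502573 -0.11169337  0.23590958] [ 0.54544162 -0.11335491  0.23590958] [0.56868763 0.13524253 0.23590958] [0.57048863 0.13538722 0.23590958]
[330.29775899 191.10329741] [279.16678232 208.79427316]
[339.1188288  240.68790209] [350.13110646 212.73052252]
```

```bash
cat > tgt.py <<'E'
from p import *
from ikp import *
seat=np.array([.612,.005,.165]);yaw=-5.75;ex,ey,Z=frame(yaw);o=-.5736*ex+.8192*Z
R1=slot(yaw)@Ro.from_euler('y',-25,degrees=True).as_matrix();off=np.load("off.npy")
def tg(d,comp=(0,0,0)): return seat+d*o-R1@off+np.array(comp)
E
python3 - <<'E'
from tgt import *
chk()
plan(tg(.042,(.0004,.0008,.0016)),R1)
plan(tg(.0,(.0004,.0008,.0016)),R1)
print("slot-in in tool",(R1.T@-o).round(3))
E
```

```text
t 13.2 tcp [0.5589 0.0079 0.2364] err mm [-0.4 -0.8 -1.6] rot err deg [-0.14  0.12  0.04] F [-0.   0.2 -1.3] M [-0.91  1.49 -0.01] g 0.202 q [  3.5   3.6 -20.6 -36.8 -33.6  23.9]
shift [ 0.0201 -0.0025  0.043 ] rotvec [ 0.     -0.0003 -0.0003] deg 0.0
shift [ 0.0379 -0.0025  0.081 ] rotvec [ 0.     -0.0003 -0.0003] deg 0.0
slot-in in tool [0.423 0.    0.906]
```

>>> {"name": "jog_arm", "arguments": {"moves": [[1, 0.002, -0.001, 0.004, 0, 0, 0], [1, 0.006, -0.002, 0.012, 0, 0, 0], [1, 0.011, -0.0025, 0.022, 0, 0, 0], [1, 0.016, -0.0025, 0.032, 0, 0, 0], [1, 0.019, -0.0025, 0.04, 0, 0, 0], [1, 0.02, -0.0025, 0.043, 0, 0, 0], [1, 0.02, -0.0025, 0.043, 0, 0, 0], [1, 0.02, -0.0025, 0.043, 0, 0, 0], [1, 0.02, -0.0025, 0.043, 0, 0, 0], [1, 0.02, -0.0025, 0.043, 0, 0, 0]]}}

```text
time_s: 14.03
tcp_pos: [0.5888, 0.0055, 0.2019]
ee_rot: [[0.15, -0.814, 0.562], [-0.927, 0.082, 0.367], [-0.345, -0.576, -0.741]]
wrist_force: [-0.2, 0.1, -1.4]
gripper_width: 0.203
```

```bash
python3 - <<'E'
from tgt import *
from station import capture
upd(.02,-.0025,.043);chk()
for n in("side","top"):
    c=capture(n);np.save(f"{n}7.npy",c,allow_pickle=True)
chk()
s=cam("side",7);t=cam("top",7)
a=cv2.resize(s["frame"][175:275,300:375,::-1],None,fx=7,fy=7,interpolation=cv2.INTER_CUBIC);cv2.imwrite("pics/s7.png",a[:, :])
from station import sense
c=sense()["tcp_pos"]+R1@off
print("near tip pred",proj(s,c-.125*ey),proj(s,c-.117*ey),"far",proj(s,c+.125*ey), "top far",proj(t,c+.125*ey))
crop(t,250,180,330,240,8,"pics/t7.png")
E
```

```text
t 14.03 tcp [0.5888 0.0055 0.2019] err mm [ 0.3 -0.4  1.3] rot err deg [ 0.13  0.05 -0.05] F [-0.2  0.1 -1.4] M [-0.88  1.59  0.02] g 0.203 q [  1.7   9.  -18.5 -41.7 -31.8  30.7]
t 14.13 tcp [0.5887 0.0055 0.2019] err mm [ 0.2 -0.3  1.3] rot err deg [ 0.13  0.04 -0.05] F [ 0.1  0.2 -2. ] M [-0.89  1.58 -0.04] g 0.201 q [  1.7   9.  -18.5 -41.7 -31.8  30.7]
near tip pred [337.71423132 240.72091245] [337.35724082 238.68229906] far [327.76922779 183.92943667] top far [273.41954233 206.85154143]
```

View pics/s7.png

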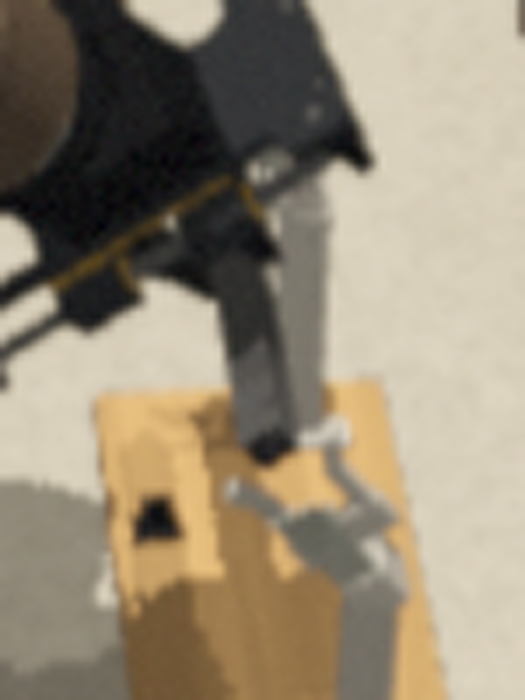

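View pics/t7.png

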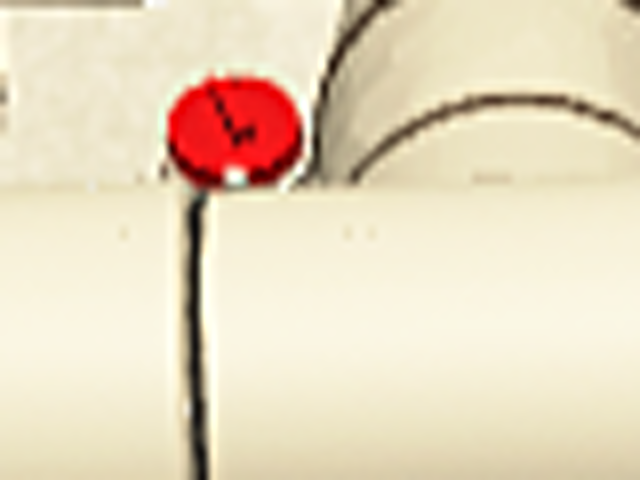

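>>> {"name": "jog_arm", "arguments": {"moves": [[1, 0.001, 0, 0.002, 0, 0, 0], [1, 0.0024, 0, 0.005, 0, 0, 0], [1, 0.0037, 0, 0.008, 0, 0, 0], [1, 0.0051, 0, 0.011, 0, 0, 0], [1, 0.0065, 0, 0.014, 0, 0, 0], [1, 0.0079, 0, 0.017, 0, 0, 0], [1, 0.0093, 0, 0.02, 0, 0, 0], [1, 0.0107, 0, 0.023, 0, 0, 0], [1, 0.012, 0, 0.0257, 0, 0, 0], [1, 0.012, 0, 0.0257, 0, 0, 0]]}}

```text
time_s: 14.97
tcp_pos: [0.6026, 0.0044, 0.1771]
ee_rot: [[0.15, -0.817, 0.557], [-0.926, 0.082, 0.37], [-0.348, -0.571, -0.744]]
wrist_force: [-6.9, 0.6, 2.7]
gripper_width: 0.204
```

```bash
python3 - <<'E'
from tgt import *
from station import capture,sense
upd(.012,0,.0257);chk()
c=capture("side");np.save("side8.npy",c,allow_pickle=True)
r=sense()["tcp_pos"]+R1@off;d=r-seat;print("rail rel seat: along o",d@o,"ey",d@ey,"perp",d@np.cross(ey,o))
crop(c,300,175,375,275,7,"pics/s8.png")
E
```

```text
t 14.97 tcp [0.6026 0.0044 0.1771] err mm [-2.   0.3 -0.3] rot err deg [-0.18 -0.09  0.03] F [-6.9  0.6  2.7] M [-0.18  2.44  1.1 ] g 0.204 q [  0.6  12.3 -17.5 -44.8 -31.1  34.8]
rail rel seat: along o 0.015492994869568044 ey 0.0009910752364836286 perp -0.0006405502088674017
```

View pics/s8.png

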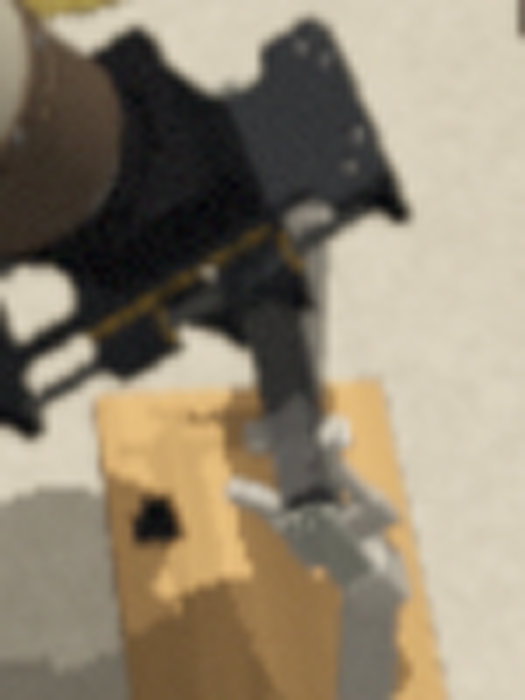

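>>> {"name": "jog_arm", "arguments": {"moves": [[1, 0, 0.0005, 0, -0.002, 0, -0.004], [1, 0, 0.001, 0, -0.0037, 0, -0.008], [1, 0.001, 0.001, 0.002, -0.0037, 0, -0.008], [1, 0.0022, 0.001, 0.0045, -0.0037, 0, -0.008], [1, 0.0033, 0.001, 0.007, -0.0037, 0, -0.008], [1, 0.0044, 0.001, 0.0095, -0.0037, 0, -0.008], [1, 0.0056, 0.001, 0.012, -0.0037, 0, -0.008], [1, 0.0068, 0.001, 0.0145, -0.0037, 0, -0.008], [1, 0.0075, 0.001, 0.016, -0.0037, 0, -0.008], [1, 0.0075, 0.001, 0.016, -0.0037, 0, -0.008]]}}

```text
time_s: 15.85
tcp_pos: [0.6115, 0.0044, 0.1642]
ee_rot: [[0.16, -0.817, 0.554], [-0.925, 0.072, 0.373], [-0.344, -0.572, -0.745]]
wrist_force: [-18.1, 1.0, 13.0]
gripper_width: 0.202
```

```bash
python3 - <<'E'
from tgt import *
from station import capture,sense
upd(.0075,.001,.016,-.0037,0,-.008);chk()
c=capture("side");np.save("side9.npy",c,allow_pickle=True)
r=sense()["tcp_pos"]+R1@off;d=r-seat;print("rail rel seat: along o",d@o,"ey",d@ey,"perp",d@np.cross(ey,o))
F=sense()["wrist_force"];print("F along o",F@o,"perp",F@np.cross(ey,o))
crop(c,300,175,375,275,7,"pics/s9.png")
E
```

```text
t 15.85 tcp [0.6115 0.0044 0.1642] err mm [-2.4  1.2  1.9] rot err deg [-0.15 -0.26 -0.04] F [-18.1   1.   13. ] M [1.13 3.03 2.01] g 0.202 q [  0.1  14.2 -16.6 -46.4 -30.9  37.5]
rail rel seat: along o 8.42793496034679e-05 ey 0.001843569721445814 perp -0.0008285709918975481
F along o 22.87314692620403 perp -6.424492526745352
```

View pics/s9.png

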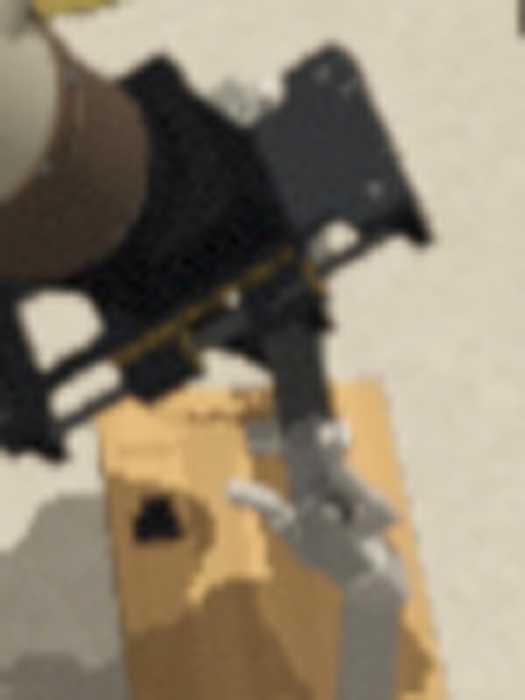

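>>> {"name": "jog_arm", "arguments": {"moves": [[1, 0.0005, 0, 0.001, 0, 0, 0], [1, 0.001, 0, 0.002, 0, 0, 0], [1, 0.0013, 0, 0.0027, 0, 0, 0], [1, 0.0013, 0, 0.0027, 0, 0, 0], [1, 0.0013, 0, 0.0027, 0, 0, 0], [1, 0.0013, 0, 0.0027, 0, 0, 0], [1, 0.0013, 0, 0.0027, 0, 0, 0], [1, 0.0013, 0, 0.0027, 0, 0, 0], [1, 0.0013, 0, 0.0027, 0, 0, 0], [1, 0.0013, 0, 0.0027, 0, 0, 0]]}}

```text
time_s: 16.73
tcp_pos: [0.6118, 0.0043, 0.1638]
ee_rot: [[0.162, -0.817, 0.553], [-0.925, 0.07, 0.375], [-0.345, -0.572, -0.744]]
wrist_force: [-30.1, -0.7, 28.0]
gripper_width: 0.2
```

```bash
python3 - <<'E'
from tgt import *
from station import capture,sense
upd(.0013,0,.0027);chk()
r=sense()["tcp_pos"]+R1@off;d=r-seat;print("rail rel seat: along o",d@o,"ey",d@ey,"perp",d@np.cross(ey,o))
F=sense()["wrist_force"];print("F along o",F@o,"perp",F@np.cross(ey,o))
E
```

```text
t 16.73 tcp [0.6118 0.0043 0.1638] err mm [-3.9  1.3  3.9] rot err deg [-0.15 -0.37 -0.14] F [-30.1  -0.7  28. ] M [2.03 3.62 2.97] g 0.2 q [ -0.1  14.3 -16.5 -46.6 -31.1  37.9]
rail rel seat: along o -0.00039356047261428044 ey 0.0017925354456153854 perp -0.0008420405073556623
F along o 40.089246466733265 perp -8.41902876662647
```

>>> {"name": "jog_arm", "arguments": {"moves": [[1, -0.0008, 0, -0.0018, 0, 0, 0], [1, -0.0016, 0, -0.0035, 0, 0, 0], [1, -0.0016, 0, -0.0035, 0, 0, 0], [0, -0.0016, 0, -0.0035, 0, 0, 0], [0, -0.0016, 0, -0.0035, 0, 0, 0], [0, -0.0016, 0, -0.0035, 0, 0, 0], [0, -0.0016, 0, -0.0035, 0, 0, 0], [0, -0.0016, 0, -0.0035, 0, 0, 0], [0, -0.0016, 0, -0.0035, 0, 0, 0], [0, -0.0016, 0, -0.0035, 0, 0, 0]]}}

```text
time_s: 17.57
tcp_pos: [0.614, 0.0026, 0.1637]
ee_rot: [[0.156, -0.815, 0.558], [-0.927, 0.074, 0.367], [-0.34, -0.575, -0.744]]
wrist_force: [0.3, 0.7, -0.1]
gripper_width: 0.492
```

>>> {"name": "jog_arm", "arguments": {"moves": [[0, 0, 0, -0.01, 0, 0, 0], [0, 0, 0, -0.03, 0, 0, 0], [0, 0, 0, -0.06, 0, 0, 0], [0, 0, 0, -0.095, 0, 0, 0], [0, 0, 0, -0.13, 0, 0, 0], [0, 0, 0, -0.16, 0, 0, 0], [0, 0, 0, -0.18, 0, 0, 0], [0, 0, 0, -0.19, 0, 0, 0], [0, 0, 0, -0.19, 0, 0, 0], [0, 0, 0, -0.19, 0, 0, 0]]}}

```text
time_s: 18.4
tcp_pos: [0.5075, -0.067, 0.305]
ee_rot: [[0.156, -0.815, 0.558], [-0.927, 0.075, 0.367], [-0.341, -0.575, -0.744]]
wrist_force: [-0.1, -0.1, -0.7]
gripper_width: 0.498
```

```bash
python3 - <<'E'
from tgt import *
from station import capture,sense
upd(-.0016,0,-.0035);upd(0,0,-.19);chk()
for n in("side","top"):
    c=capture(n);np.save(f"{n}10.npy",c,allow_pickle=True)
s=cam("side",10);t=cam("top",10)
cv2.imwrite("pics/t10.png",t["frame"][:,:,::-1]);cv2.imwrite("pics/s10.png",s["frame"][:,:,::-1])
crop(s,295,170,385,305,5,"pics/s10c.png")
E
```

```text
t 18.4 tcp [ 0.5075 -0.067   0.305 ] err mm [-0.2 -0.2  0.5] rot err deg [0.11 0.06 0.02] F [-0.1 -0.1 -0.7] M [-0.74  1.29 -0.  ] g 0.498 q [ -8.4  -2.9 -16.6 -36.3 -48.6  28.8]
```

View pics/t10.png

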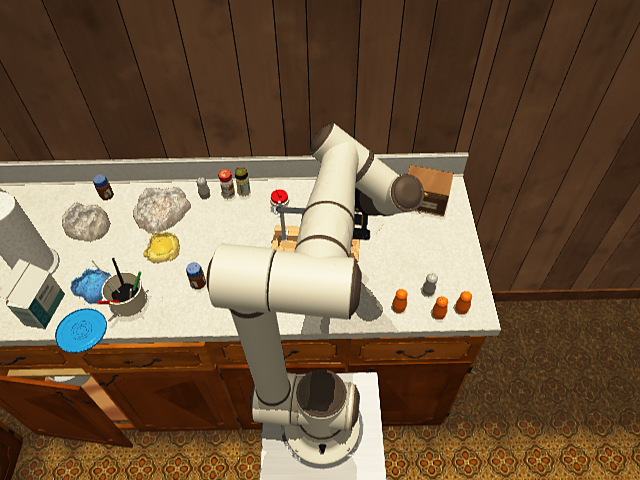

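View pics/s10c.png

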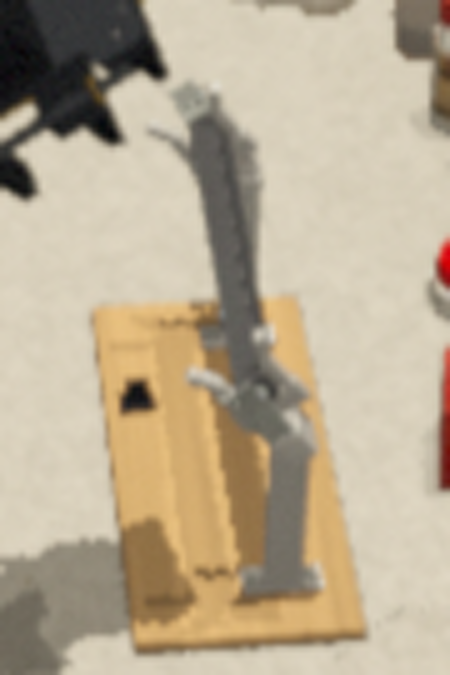

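```bash
python3 - <<'E'
from h import *
t=cam("top",0);s=cam("side",0)
a=cv2.resize(t["frame"][252:304,182:242,::-1],None,fx=10,fy=10,interpolation=cv2.INTER_CUBIC);cv2.imwrite("pics/cad_t.png",a)
a=cv2.resize(s["frame"][165:222,250:290,::-1],None,fx=10,fy=10,interpolation=cv2.INTER_CUBIC);cv2.imwrite("pics/cad_s.png",a)
E
```

```text
(no output)
```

View pics/cad_t.png

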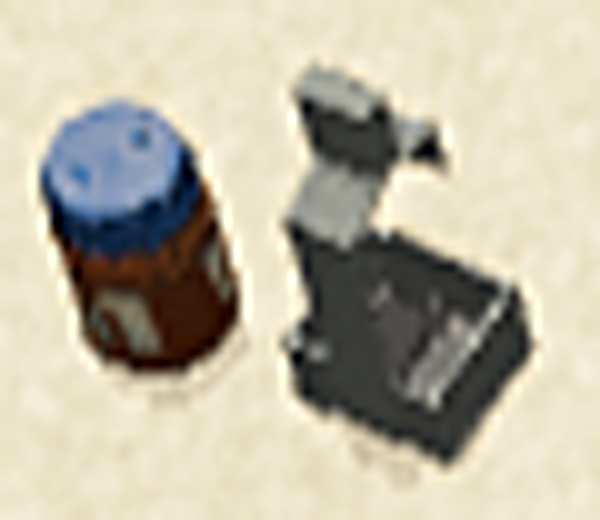

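View pics/cad_s.png

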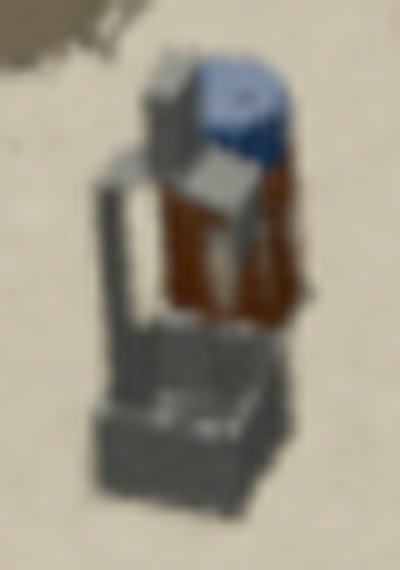

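```bash
python3 - <<'E'
from h import *
t=cam("top",0);s=cam("side",0)
T=lambda x,y:(182+x/10-.45,252+y/10-.45)
S=lambda x,y:(250+x/10-.45,165+y/10-.45)
dg=lambda d:np.degrees(np.arctan2(d[1],d[0])).round(1)
print("bottom corners top:")
B=[onz(t,*T(*p),0) for p in((292,398),(447,467),(533,348))]
for b in B:print(b.round(4))
print(np.linalg.norm(B[0]-B[1]),dg(B[1]-B[0]),np.linalg.norm(B[1]-B[2]),dg(B[2]-B[1]),"centre",(B[0]+B[2])/2)
print("side:")
B=[onz(s,*S(*p),0) for p in((97,490),(238,518),(293,432))]
for b in B:print(b.round(4))
print(np.linalg.norm(B[0]-B[1]),dg(B[1]-B[0]),np.linalg.norm(B[1]-B[2]),dg(B[2]-B[1]),"centre",(B[0]+B[2])/2)
# tab top face z .1535
print("tab top, top view",onz(t,*T(338,92),.1535)); a=onz(t,*T(298,72),.1535);b=onz(t,*T(380,105),.1535);print(np.linalg.norm(a-b),dg(b-a))
print("tab top, side",onz(s,*S(173,73),.1535))
print(tuple(T(338,92)),tuple(S(173,73)))
# lip/strap directions
E
```

```text
bottom corners top:
[0.4314 0.3396 0.    ]
[0.4047 0.2886 0.    ]
[ 0.4482  0.2652 -0.    ]
0.0576019680275146 -117.6 0.04938728674010111 -28.3 centre [ 4.39841324e-01  3.02397440e-01 -1.11022302e-16]
side:
[0.4076 0.2888 0.    ]
[0.451  0.2657 0.    ]
[0.4748 0.3074 0.    ]
0.0491655097883615 -28.0 0.048070497762387 60.2 centre [0.44118876 0.2980865  0.        ]
tab top, top view [0.4386437  0.30083665 0.1535    ]
0.0282217301363562 -116.5
tab top, side [0.44214181 0.29788859 0.1535    ]
(215.35000000000002, 260.75) (266.85, 171.85000000000002)
```

```bash
python3 - <<'E'
from tgt import *
plan([.4403,.30,.25],down(152))
p,R=getc();R2=down(152);v=Ro.from_matrix(R.T@R2).as_rotvec();q=np.array([-8.4,-2.9,-16.6,-36.3,-48.6,28.8])
for f_ in np.linspace(0,1,8):
    q,c=kin.ik(p*(1-f_)+np.array([.4403,.3,.25])*f_,R@Ro.from_rotvec(v*f_).as_matrix(),PP,q);print(q.round(1),c)
E
```

```text
shift [-0.3319  0.1132  0.1382] rotvec [-0.5123  0.533   0.5119] deg 51.5
[ -7.8  -1.9 -13.3 -34.9 -50.3  26.5] 1.4016967268726237e-30
[  7.3  -4.7 -19.7 -20.3 -43.3   1.6] 1.1216362580390301e-21
[ 20.7  -5.8 -25.1  -6.2 -41.  -23.7] 3.388725374388047e-22
[ 30.9  -4.8 -27.1   2.5 -43.6 -43.4] 1.002916147523597e-30
[ 38.6  -2.  -25.7   5.8 -48.9 -57.1] 5.410760997330625e-28
[ 44.4   1.9 -21.8   5.5 -55.2 -66.7] 4.944502157376006e-27
[ 48.6   6.7 -16.2   3.3 -61.8 -73.8] 1.0054046812798172e-28
[ 51.7  11.9  -9.6   0.  -68.5 -79.7] 2.186859893835119e-27
```

>>> {"name": "jog_arm", "arguments": {"moves": [[0, -0.01, 0.003, 0.004, -0.015, 0.016, 0.015], [0, -0.03, 0.01, 0.012, -0.046, 0.048, 0.046], [0, -0.06, 0.02, 0.025, -0.092, 0.096, 0.092], [0, -0.09, 0.031, 0.037, -0.139, 0.145, 0.139], [0, -0.12, 0.041, 0.05, -0.185, 0.193, 0.185], [0, -0.15, 0.051, 0.062, -0.231, 0.241, 0.231], [0, -0.18, 0.061, 0.075, -0.278, 0.289, 0.278], [0, -0.21, 0.072, 0.087, -0.324, 0.337, 0.324], [0, -0.235, 0.08, 0.098, -0.363, 0.377, 0.362], [0, -0.255, 0.087, 0.106, -0.394, 0.41, 0.393]]}}

```text
time_s: 19.33
tcp_pos: [0.4614, 0.1887, 0.2659]
ee_rot: [[-0.354, -0.922, 0.156], [-0.929, 0.366, 0.057], [-0.11, -0.125, -0.986]]
wrist_force: [0.7, 0.4, 0.4]
gripper_width: 0.502
```

```bash
python3 - <<'E'
from tgt import *
upd(-.255,.087,.106,-.394,.41,.393);chk()
plan([.4403,.30,.2],down(152))
E
```

```text
t 19.33 tcp [0.4614 0.1887 0.2659] err mm [  5.6 -26.3   3.1] rot err deg [-0.01  0.3   0.08] F [0.7 0.4 0.4] M [-0.    0.17  0.04] g 0.502 q [ 43.3   2.7 -20.8   4.4 -57.8 -66.7]
shift [-0.0663  0.0532  0.0647] rotvec [-0.1185  0.1229  0.1189] deg 11.9
```

>>> {"name": "jog_arm", "arguments": {"moves": [[0, -0.01, 0.008, 0.01, -0.018, 0.018, 0.018], [0, -0.025, 0.02, 0.025, -0.045, 0.046, 0.045], [0, -0.045, 0.036, 0.042, -0.08, 0.083, 0.08], [0, -0.06, 0.048, 0.058, -0.107, 0.111, 0.107], [0, -0.066, 0.053, 0.065, -0.118, 0.123, 0.119], [0, -0.066, 0.053, 0.065, -0.118, 0.123, 0.119], [0, -0.066, 0.053, 0.065, -0.118, 0.123, 0.119], [0, -0.066, 0.053, 0.065, -0.118, 0.123, 0.119], [0, -0.066, 0.053, 0.065, -0.118, 0.123, 0.119], [0, -0.066, 0.053, 0.065, -0.118, 0.123, 0.119]]}}

```text
time_s: 20.17
tcp_pos: [0.4463, 0.2695, 0.2049]
ee_rot: [[-0.471, -0.882, 0.003], [-0.882, 0.471, 0.0], [-0.002, -0.003, -1.0]]
wrist_force: [-0.1, 0.0, -0.1]
gripper_width: 0.503
```

```bash
python3 - <<'E'
from tgt import *
from station import capture,sense
upd(-.066,.053,.065,-.118,.123,.119);chk()
s=sense()
for n in("side","top"):
    c=capture(n);np.save(f"{n}11.npy",c,allow_pickle=True)
setc(s["tcp_pos"],s["ee_rot"])
plan([.4403,.2995,.1285],down(152))
s=cam("side",11);t=cam("top",11)
crop(t,160,190,320,310,5,"pics/t11.png");crop(s,240,100,360,220,6,"pics/s11.png")
E
```

```text
t 20.17 tcp [0.4463 0.2695 0.2049] err mm [  5.9 -30.1   5.2] rot err deg [ 0.12 -0.11  0.09] F [-0.1  0.  -0.1] M [ 0.04  0.08 -0.03] g 0.503 q [ 49.   12.7 -15.7   0.1 -61.5 -77.2]
shift [-0.0235  0.0196  0.0764] rotvec [-0.0026  0.0018 -0.0017] deg 0.2
```

View pics/t11.png

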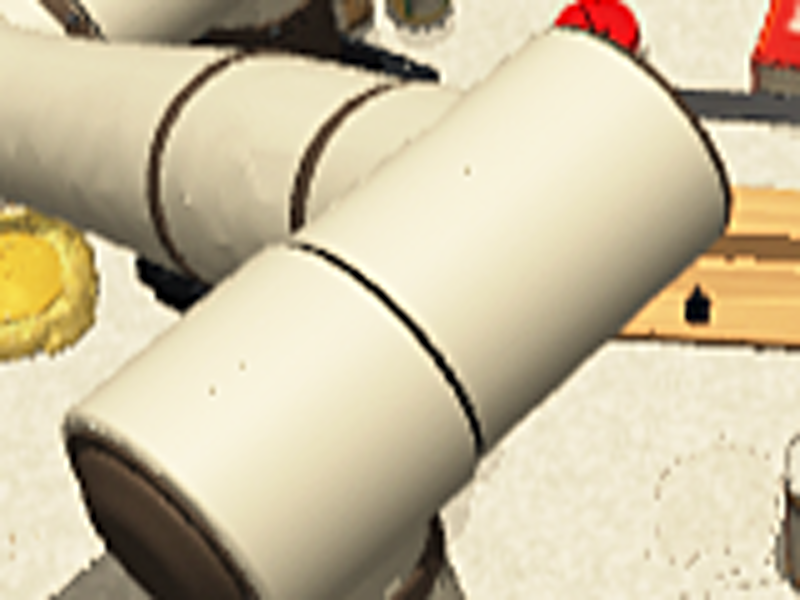

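View pics/s11.png

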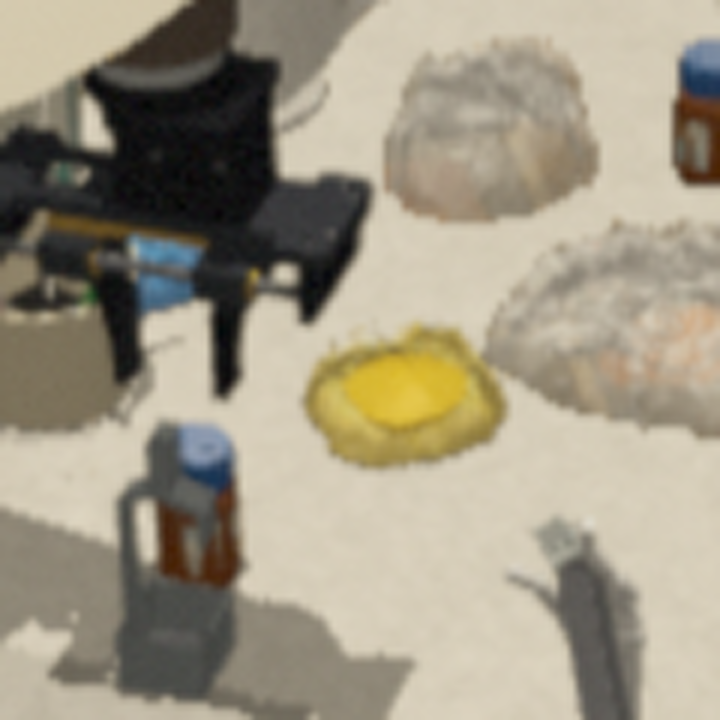

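>>> {"name": "jog_arm", "arguments": {"moves": [[0, -0.012, 0.01, 0, -0.001, 0.001, -0.001], [0, -0.0235, 0.0196, 0, -0.0026, 0.0018, -0.0017], [0, -0.0235, 0.0196, 0.01, -0.0026, 0.0018, -0.0017], [0, -0.0235, 0.0196, 0.025, -0.0026, 0.0018, -0.0017], [0, -0.0235, 0.0196, 0.045, -0.0026, 0.0018, -0.0017], [0, -0.0235, 0.0196, 0.063, -0.0026, 0.0018, -0.0017], [0, -0.0235, 0.0196, 0.074, -0.0026, 0.0018, -0.0017], [0, -0.0235, 0.0196, 0.076, -0.0026, 0.0018, -0.0017], [0, -0.0235, 0.0196, 0.076, -0.0026, 0.0018, -0.0017], [0, -0.0235, 0.0196, 0.076, -0.0026, 0.0018, -0.0017]]}}

```text
time_s: 21.1
tcp_pos: [0.4404, 0.3007, 0.1282]
ee_rot: [[-0.468, -0.884, -0.001], [-0.884, 0.468, -0.001], [0.001, 0.0, -1.0]]
wrist_force: [1.0, 0.4, -0.3]
gripper_width: 0.501
```

```bash
python3 - <<'E'
from tgt import *
from station import capture,sense
upd(-.0235,.0196,.076,-.0026,.0018,-.0017);chk()
c=capture("side");np.save("side12.npy",c,allow_pickle=True)
crop(c,225,120,305,225,7,"pics/s12.png")
print("tab proj",proj(c,[.4403,.2995,.1535]),"tcp proj",proj(c,sense()["tcp_pos"]))
E
```

```text
t 21.1 tcp [0.4404 0.3007 0.1282] err mm [ 0.   1.3 -0.7] rot err deg [-0.01  0.07 -0.08] F [ 1.   0.4 -0.3] M [0.06 0.05 0.03] g 0.501 q [ 51.8  18.4 -20.    0.  -51.7 -79.7]
tab proj [266.19932995 171.62450507] tcp proj [266.64843888 177.95919475]
```

View pics/s12.png

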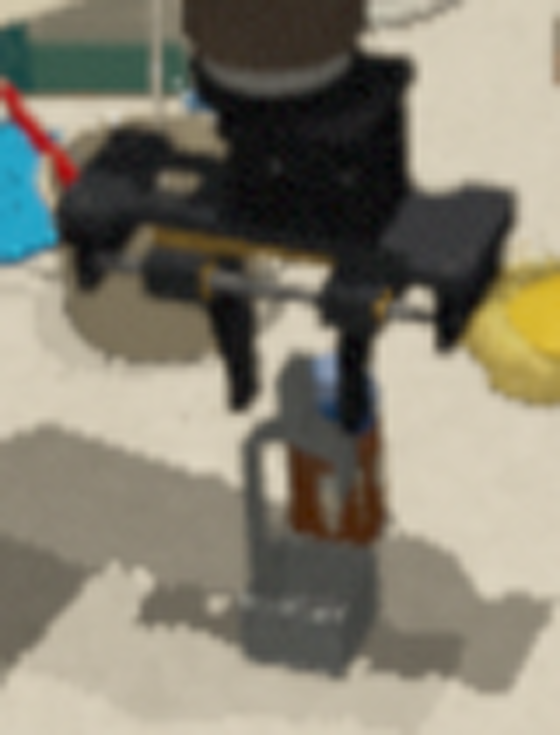

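>>> {"name": "jog_arm", "arguments": {"moves": [[1, 0, 0, 0, 0, 0, 0], [1, 0, 0, 0, 0, 0, 0], [1, 0, 0, 0, 0, 0, 0], [1, 0, 0, 0, 0, 0, 0], [1, 0, 0, 0, 0, 0, 0], [1, 0, 0, 0, 0, 0, 0], [1, 0, 0, 0, 0, 0, 0], [1, 0, 0, 0, 0, 0, 0], [1, 0, 0, -0.002, 0, 0, 0], [1, 0, 0, -0.006, 0, 0, 0]]}}

```text
time_s: 21.98
tcp_pos: [0.4396, 0.2996, 0.1332]
ee_rot: [[-0.469, -0.883, -0.003], [-0.883, 0.469, -0.003], [0.004, 0.001, -1.0]]
wrist_force: [0.8, 0.4, -1.6]
gripper_width: 0.139
```

```bash
python3 - <<'E'
from tgt import *
upd(0,0,-.006);chk()
# hang target calc
mark_y=.047
for ys in(mark_y-.062,):
    pt=seat+ys*ey; print("seat+",ys,pt)
    for name,dx,cz in(("entry out",-.09,.055),("under",0,.055),("hung",0,.012)):
        T=pt+dx*ex+Z*cz+Z*(.0185-.008); print(name,T.round(4)); plan(T,down(180+yaw))
        print(kin.ik(T,down(180+yaw),PP,np.array([15,15,-20,0,-55,-20.]))[0].round(1))
E
```

```text
t 21.98 tcp [0.4396 0.2996 0.1332] err mm [-0.7  0.1 -1.7] rot err deg [-0.07  0.22 -0.03] F [ 0.8  0.4 -1.6] M [0.1  0.08 0.01] g 0.139 q [ 51.7  18.1 -19.7  -0.  -52.5 -79.7]
seat+ -0.015 [ 0.61049718 -0.00992453  0.165     ]
entry out [ 0.521  -0.0009  0.2305]
shift [ 0.2274 -0.2122 -0.0956] rotvec [-0.     -0.     -0.3883] deg 22.3
[ 17.7  11.4 -13.    0.  -65.6 -23.5]
under [ 0.6105 -0.0099  0.2305]
shift [ 0.1933 -0.2955 -0.0956] rotvec [-0.     -0.     -0.3883] deg 22.3
[ 14.2  20.3  -0.9   0.  -68.7 -20. ]
hung [ 0.6105 -0.0099  0.1875]
shift [ 0.1933 -0.2955 -0.0526] rotvec [-0.     -0.     -0.3883] deg 22.3
[ 14.2  22.1  -4.6  -0.  -63.3 -20. ]
```

```bash
cat > mark.py <<'E'
from tgt import *
s=cam("side",0);t=cam("top",0);t1=cam("top",11)
def blob(c,box,th=60):
    x0,y0,x1,y1=box;g=c["frame"][y0:y1,x0:x1].max(2).astype(float)
    w=np.clip((th-g)/th*1.5,0,1);w[g>th]=0
    ys,xs=np.mgrid[y0:y1,x0:x1];return np.array([(w*xs).sum()/w.sum(),(w*ys).sum()/w.sum()]),(g<th).sum(), (xs[g<th].min(),xs[g<th].max(),ys[g<th].min(),ys[g<th].max())
for th in(50,80):
    a=blob(s,(315,242,330,256),th);b=blob(t,(292,244,308,258),th);print(a,b)
    x,e=tri(s,a[0],t,b[0]);print(x,e);d=x-seat;print("stand rel seat x,y",d@ex,d@ey)
    for c,p in((s,a[0]),(t,b[0])):
        q=onz(c,*p,.02);d=q-seat;print(q.round(4),d@ex,d@ey)
E
python3 mark.py; python3 - <<'E'
from h import *
s=cam("side",0);t=cam("top",0)
a=cv2.resize(s["frame"][238:262,308:338,::-1],None,fx=12,fy=12,interpolation=cv2.INTER_NEAREST)
b=cv2.resize(t["frame"][238:262,285:315,::-1],None,fx=12,fy=12,interpolation=cv2.INTER_NEAREST)
cv2.imwrite("pics/mark.png",np.hstack([a,b]))
E
```

```text
(array([321.81288344, 248.80674847]), np.int64(17), (np.int64(320), np.int64(324), np.int64(247), np.int64(251))) (array([298.81693989, 251.12185792]), np.int64(22), (np.int64(297), np.int64(301), np.int64(248), np.int64(253)))
[0.57077161 0.0629868  0.01637793] [0.8, 0.8]
stand rel seat x,y -0.04683053173773199 0.05356444434372762
[0.5707 0.0598 0.02  ] -0.04661109802141577 0.050429669229686724
[0.5671 0.0625 0.02  ] -0.050423210324913544 0.052709365312397914
(array([321.86412841, 249.03770063]), np.int64(22), (np.int64(320), np.int64(324), np.int64(247), np.int64(251))) (array([298.92057143, 251.06171429]), np.int64(24), (np.int64(297), np.int64(301), np.int64(248), np.int64(253)))
[0.57100661 0.0625714  0.01601457] [0.6, 0.6]
stand rel seat x,y -0.04655510180224662 0.05317468098227256
[0.5706 0.0588 0.02  ] -0.04655580684128029 0.04938806423421747
[0.5673 0.0622 0.02  ] -0.05015384094054199 0.052396867678374905
```

View pics/mark.png

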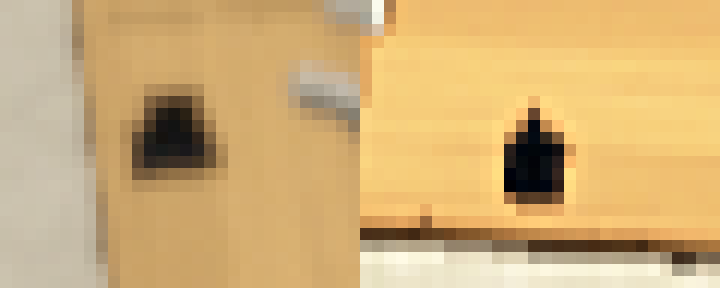

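>>> {"name": "jog_arm", "arguments": {"moves": [[1, 0, 0, -0.015, 0, 0, 0], [1, 0.002, -0.002, -0.045, 0, 0, -0.01], [1, 0.01, -0.01, -0.075, 0, 0, -0.03], [1, 0.025, -0.024, -0.096, 0, 0, -0.07], [1, 0.045, -0.042, -0.106, 0, 0, -0.12], [1, 0.068, -0.063, -0.106, 0, 0, -0.17], [1, 0.09, -0.084, -0.106, 0, 0, -0.22], [1, 0.108, -0.1, -0.106, 0, 0, -0.27], [1, 0.118, -0.11, -0.106, 0, 0, -0.3], [1, 0.12, -0.112, -0.106, 0, 0, -0.31]]}}

```text
time_s: 22.82
tcp_pos: [0.4829, 0.1396, 0.2402]
ee_rot: [[-0.179, -0.984, -0.002], [-0.984, 0.179, -0.002], [0.002, 0.001, -1.0]]
wrist_force: [0.4, -0.0, -0.8]
gripper_width: 0.137
```

```bash
python3 - <<'E'
from tgt import *
upd(.12,-.112,-.106,0,0,-.31);chk()
pt=seat-.013*ey
plan(pt-.09*ex+Z*(.055+.0105),down(180+yaw))
E
```

```text
t 22.82 tcp [0.4829 0.1396 0.2402] err mm [ 0.1 -1.4 -0.7] rot err deg [-0.08  0.12  0.07] F [ 0.4 -0.  -0.8] M [0.26 0.15 0.01] g 0.137 q [ 34.7   9.4 -14.6   0.  -66.2 -45. ]
shift [ 0.1308 -0.0625  0.0104] rotvec [-0.     -0.     -0.0783] deg 4.5
```

>>> {"name": "jog_arm", "arguments": {"moves": [[1, 0.008, -0.004, 0.001, 0, 0, -0.01], [1, 0.025, -0.012, 0.002, 0, 0, -0.02], [1, 0.048, -0.023, 0.004, 0, 0, -0.035], [1, 0.072, -0.034, 0.006, 0, 0, -0.05], [1, 0.095, -0.045, 0.008, 0, 0, -0.062], [1, 0.115, -0.055, 0.01, 0, 0, -0.072], [1, 0.127, -0.061, 0.0104, 0, 0, -0.078], [1, 0.131, -0.0625, 0.0104, 0, 0, -0.078], [1, 0.131, -0.0625, 0.0104, 0, 0, -0.078], [1, 0.131, -0.0625, 0.0104, 0, 0, -0.078]]}}

```text
time_s: 23.65
tcp_pos: [0.5211, 0.0024, 0.2297]
ee_rot: [[-0.1, -0.995, -0.001], [-0.995, 0.1, -0.001], [0.001, 0.001, -1.0]]
wrist_force: [0.1, -0.3, -2.2]
gripper_width: 0.134
```

```bash
python3 - <<'E'
from tgt import *
from station import capture,sense
upd(.131,-.0625,.0104,0,0,-.078);chk()
for n in("side","top"):
    c=capture(n);np.save(f"{n}13.npy",c,allow_pickle=True)
s=cam("side",13);t=cam("top",13)
crop(s,270,160,380,310,5,"pics/s13.png");crop(t,240,170,380,290,5,"pics/t13.png")
plan(seat-.013*ey+Z*(.055+.0105),down(180+yaw))
E
```

```text
t 23.65 tcp [0.5211 0.0024 0.2297] err mm [ 0.   1.4 -0.8] rot err deg [-0.08  0.07 -0.04] F [ 0.1 -0.3 -2.2] M [0.06 0.11 0.  ] g 0.134 q [ 18.1  11.6 -13.3   0.  -65.2 -23.9]
shift [-0.0002 -0.09   -0.    ] rotvec [-0.     -0.     -0.0003] deg 0.0
```

View pics/s13.png

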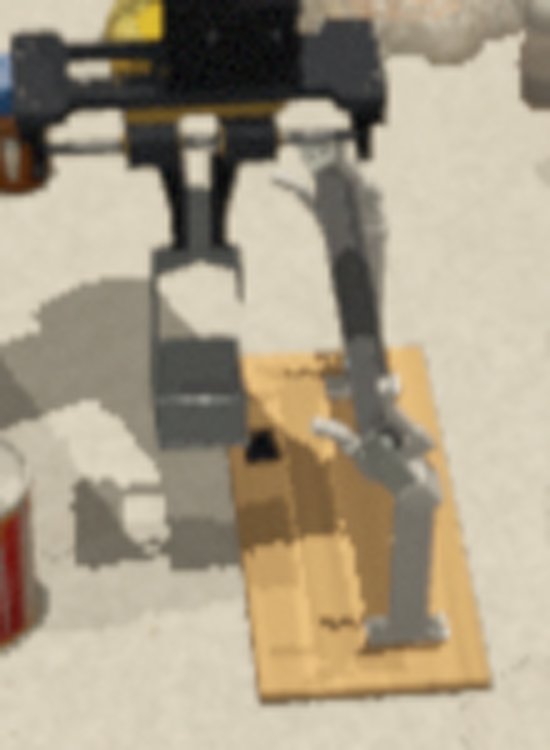

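View pics/t13.png

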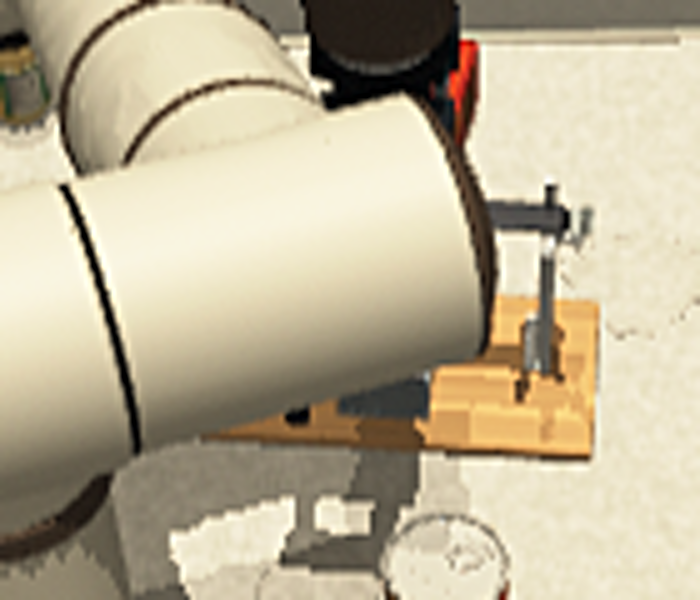

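>>> {"name": "jog_arm", "arguments": {"moves": [[1, 0, -0.005, 0, 0, 0, 0], [1, 0, -0.015, 0, 0, 0, 0], [1, 0, -0.028, 0, 0, 0, 0], [1, 0, -0.042, 0, 0, 0, 0], [1, 0, -0.056, 0, 0, 0, 0], [1, 0, -0.069, 0, 0, 0, 0], [1, 0, -0.08, 0, 0, 0, 0], [1, 0, -0.087, 0, 0, 0, 0], [1, 0, -0.09, 0, 0, 0, 0], [1, 0, -0.09, 0, 0, 0, 0]]}}

```text
time_s: 24.58
tcp_pos: [0.6114, -0.0071, 0.229]
ee_rot: [[-0.1, -0.995, -0.002], [-0.995, 0.1, -0.002], [0.002, 0.002, -1.0]]
wrist_force: [-0.2, 0.6, -2.2]
gripper_width: 0.134
```

```bash
python3 - <<'E'
from tgt import *
from station import capture,sense
upd(0,-.09,0);chk()
c=capture("side");np.save("side14.npy",c,allow_pickle=True)
crop(c,300,150,390,300,5,"pics/s14.png")
E
```

```text
t 24.58 tcp [ 0.6114 -0.0071  0.229 ] err mm [ 0.7  1.  -1.5] rot err deg [-0.11  0.1  -0.04] F [-0.2  0.6 -2.2] M [ 0.04  0.14 -0.03] g 0.134 q [ 14.5  20.5  -0.9   0.1 -68.7 -20.3]
```

View pics/s14.png

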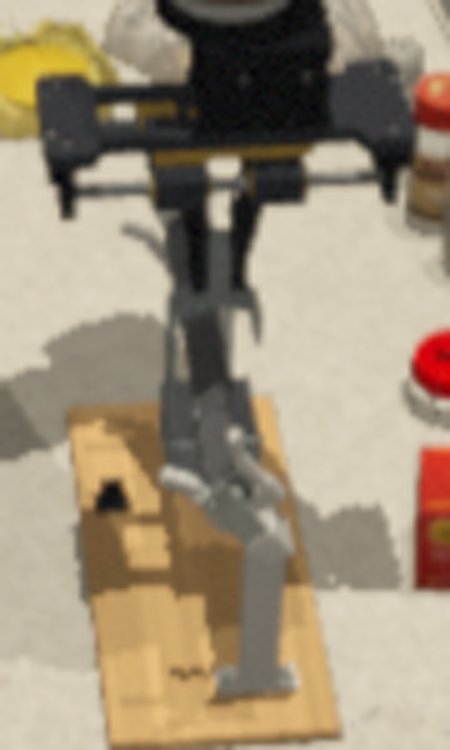

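>>> {"name": "jog_arm", "arguments": {"moves": [[1, 0, 0, 0.004, 0, 0, 0], [1, 0, 0, 0.01, 0, 0, 0], [1, 0, 0, 0.017, 0, 0, 0], [1, 0, 0, 0.024, 0, 0, 0], [1, 0, 0, 0.03, 0, 0, 0], [1, 0, 0, 0.035, 0, 0, 0], [1, 0, 0, 0.038, 0, 0, 0], [1, 0, 0, 0.04, 0, 0, 0], [1, 0, 0, 0.04, 0, 0, 0], [1, 0, 0, 0.04, 0, 0, 0]]}}

```text
time_s: 25.47
tcp_pos: [0.6109, -0.0073, 0.1897]
ee_rot: [[-0.1, -0.995, -0.001], [-0.995, 0.1, -0.001], [0.002, 0.001, -1.0]]
wrist_force: [-0.6, -0.9, -1.7]
gripper_width: 0.136
```

```bash
python3 - <<'E'
from tgt import *
upd(0,0,.04);chk()
E
```

```text
t 25.47 tcp [ 0.6109 -0.0073  0.1897] err mm [ 0.2  0.8 -0.8] rot err deg [-0.06  0.09 -0.04] F [-0.6 -0.9 -1.7] M [ 0.03  0.11 -0.05] g 0.136 q [ 14.5  22.1  -4.4   0.1 -63.6 -20.3]
```

>>> {"name": "jog_arm", "arguments": {"moves": [[1, 0, 0, 0.0005, 0, 0, 0], [1, 0, 0, 0.001, 0, 0, 0], [1, 0, 0, 0.0015, 0, 0, 0], [1, 0, 0, 0.002, 0, 0, 0], [1, 0, 0, 0.0025, 0, 0, 0], [1, 0, 0, 0.0025, 0, 0, 0], [1, 0, 0, 0.0025, 0, 0, 0], [1, 0, 0, 0.0025, 0, 0, 0], [1, 0, 0, 0.0025, 0, 0, 0], [1, 0, 0, 0.0025, 0, 0, 0]]}}

```text
time_s: 26.3
tcp_pos: [0.611, -0.0073, 0.1879]
ee_rot: [[-0.1, -0.995, -0.0], [-0.995, 0.1, -0.002], [0.002, 0.0, -1.0]]
wrist_force: [-1.8, 0.2, 5.2]
gripper_width: 0.137
```

```bash
python3 - <<'E'
from tgt import *
upd(0,0,.0025);chk()
E
```

```text
t 26.3 tcp [ 0.611  -0.0073  0.1879] err mm [ 0.3  0.8 -0. ] rot err deg [-0.01  0.09 -0.06] F [-1.8  0.2  5.2] M [0.22 0.6  0.03] g 0.137 q [ 14.5  22.1  -4.6   0.1 -63.3 -20.3]
```

>>> {"name": "jog_arm", "arguments": {"moves": [[1, -0.002, 0, -0.0006, 0, 0, 0], [1, -0.007, 0, -0.0006, 0, 0, 0], [1, -0.015, 0, -0.0006, 0, 0, 0], [1, -0.024, 0, -0.0006, 0, 0, 0], [1, -0.034, 0, -0.0006, 0, 0, 0], [1, -0.044, 0, -0.0006, 0, 0, 0], [1, -0.053, 0, -0.0006, 0, 0, 0], [1, -0.06, 0, -0.0006, 0, 0, 0], [1, -0.0635, 0, -0.0006, 0, 0, 0], [1, -0.0645, 0, -0.0006, 0, 0, 0]]}}

```text
time_s: 27.13
tcp_pos: [0.6172, 0.0579, 0.1875]
ee_rot: [[-0.099, -0.995, -0.002], [-0.995, 0.099, -0.001], [0.002, 0.001, -1.0]]
wrist_force: [-1.0, -2.5, 2.7]
gripper_width: 0.136
```

```bash
python3 - <<'E'
from tgt import *
from station import capture,sense
upd(-.0645,0,-.0006);chk()
for n in("side","top"):
    c=capture(n);np.save(f"{n}15.npy",c,allow_pickle=True)
s=cam("side",15);t=cam("top",15)
p=sense()["tcp_pos"];d=p-seat;print("ey",d@ey,"ex",d@ex)
crop(s,300,150,390,300,5,"pics/s15.png");crop(t,240,170,380,290,5,"pics/t15.png")
E
```

```text
t 27.13 tcp [0.6172 0.0579 0.1875] err mm [ 0.   1.8 -1.1] rot err deg [-0.08  0.09 -0.1 ] F [-1.  -2.5  2.7] M [-0.92  0.22 -0.01] g 0.136 q [ 20.3  23.   -3.2   0.1 -63.9 -26. ]
ey 0.052928661998488044 ex -0.00010526268974978806
```

View pics/s15.png

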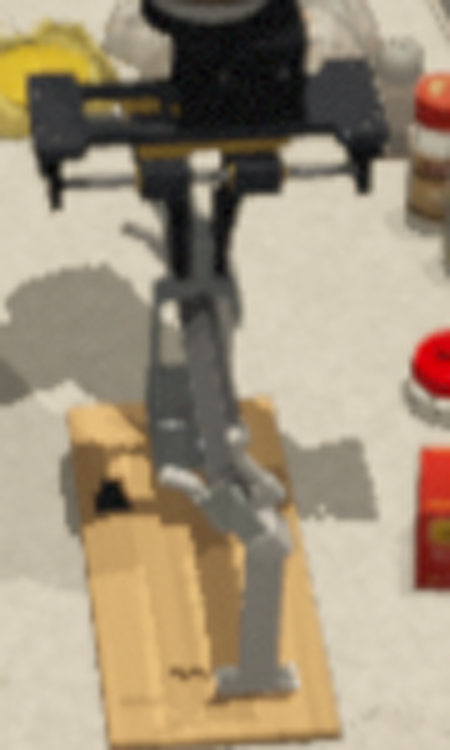

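View pics/t15.png

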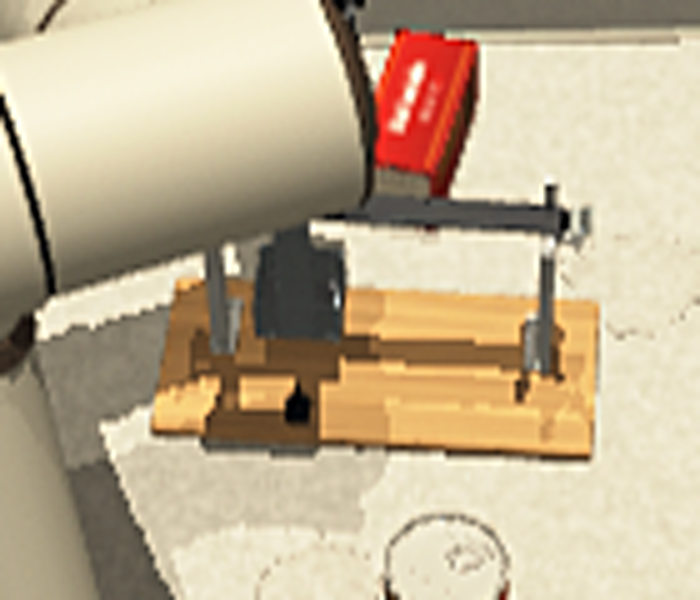

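```bash
python3 - <<'E'
from tgt import *
t=cam("top",15)
h=cv2.resize(t["frame"][205:245,280:320,::-1],None,fx=15,fy=15,interpolation=cv2.INTER_NEAREST);cv2.imwrite("pics/t15z.png",h)
mt=np.array([298.87,251.1])
m=onz(t,*mt,.018)
for p in((255,337),(342,342)):
    q=onz(t,240+p[0]/5-.4,170+p[1]/5-.4,.059);print(q,"ey rel mark",(q-m)@ey,"ex",(q-m)@ex)
E
```

```text
[0.59592452 0.08772435 0.059     ] ey rel mark 0.02791164852776339 ex 0.02456168517268412
[0.59028975 0.03122471 0.059     ] ey rel mark -0.02886825511088348 ex 0.02461585546264157
```

View pics/t15z.png

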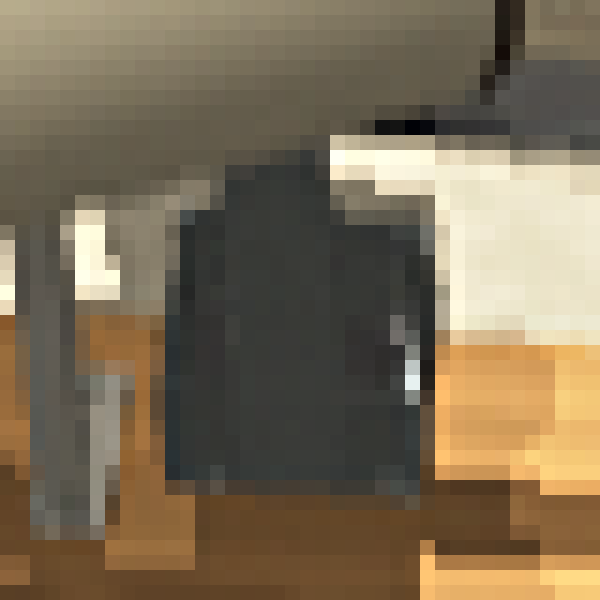

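>>> {"name": "jog_arm", "arguments": {"moves": [[1, 0, 0, -0.0003, 0, 0, 0], [0.6, 0, 0, -0.0003, 0, 0, 0], [0.4, 0, 0, -0.0003, 0, 0, 0], [0.2, 0, 0, -0.0003, 0, 0, 0], [0, 0, 0, -0.0003, 0, 0, 0], [0, 0, 0, -0.0003, 0, 0, 0], [0, 0, 0, -0.0003, 0, 0, 0], [0, 0, 0, -0.005, 0, 0, 0], [0, 0, 0, -0.015, 0, 0, 0], [0, 0, 0, -0.03, 0, 0, 0]]}}

```text
time_s: 28.07
tcp_pos: [0.6165, 0.0568, 0.2173]
ee_rot: [[-0.1, -0.995, -0.004], [-0.995, 0.1, -0.002], [0.002, 0.004, -1.0]]
wrist_force: [-0.8, -0.3, 0.0]
gripper_width: 0.496
```

>>> {"name": "jog_arm", "arguments": {"moves": [[0, 0, 0, -0.03, 0, 0, 0], [0, 0, 0.02, -0.06, 0, 0, 0], [0, 0, 0.05, -0.09, 0, 0, 0], [0, 0, 0.085, -0.11, 0, 0, 0], [0, 0, 0.12, -0.12, 0, 0, 0], [0, 0, 0.15, -0.12, 0, 0, 0], [0, 0, 0.17, -0.12, 0, 0, 0], [0, 0, 0.18, -0.12, 0, 0, 0], [0, 0, 0.18, -0.12, 0, 0, 0], [0, 0, 0.18, -0.12, 0, 0, 0]]}}

```text
time_s: 28.9
tcp_pos: [0.4388, 0.0753, 0.3386]
ee_rot: [[-0.099, -0.995, 0.0], [-0.995, 0.099, -0.001], [0.001, -0.001, -1.0]]
wrist_force: [0.5, 0.1, 0.3]
gripper_width: 0.501
```

```bash
python3 - <<'E'
from tgt import *
from station import capture,sense
upd(0,0,-.03);upd(0,.18,-.12);chk()
for n in("side","top"):
    c=capture(n);np.save(f"{n}16.npy",c,allow_pickle=True)
s=cam("side",16);t=cam("top",16)
crop(s,295,165,385,310,5,"pics/s16.png");cv2.imwrite("pics/t16.png",t["frame"][:,:,::-1])
E
```

```text
t 28.9 tcp [0.4388 0.0753 0.3386] err mm [0.7 1.1 0.1] rot err deg [ 0.03  0.04 -0.08] F [0.5 0.1 0.3] M [0.07 0.09 0.03] g 0.501 q [ 30.8   0.1 -10.9   0.1 -79.  -36.5]
```

View pics/s16.png

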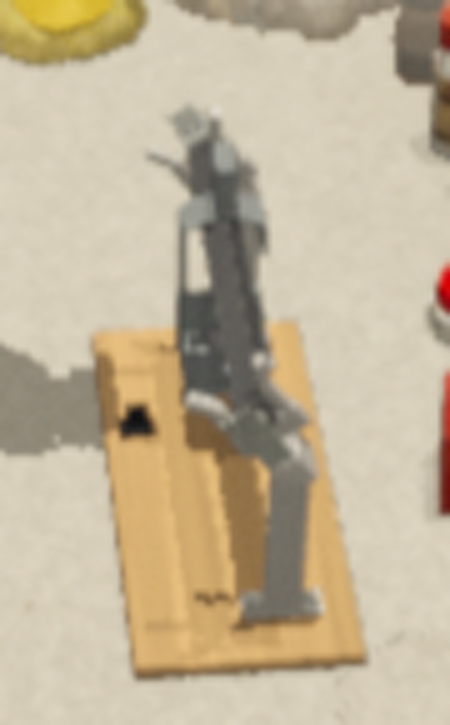

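View pics/t16.png

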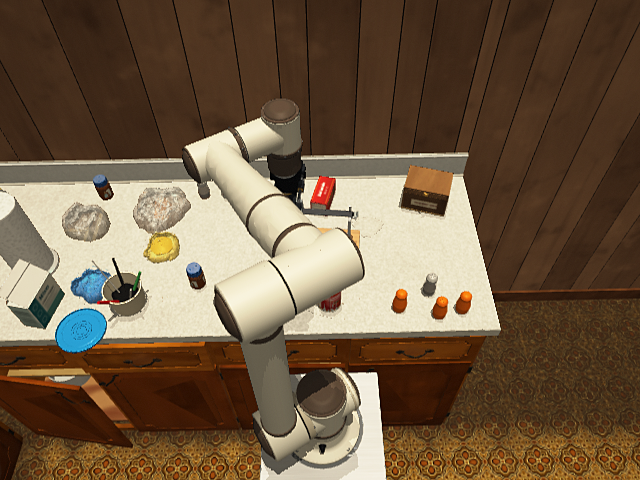

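>>> {"name": "jog_arm", "arguments": {"moves": [[0, -0.03, 0.01, 0, 0, 0, 0], [0, -0.065, 0.025, 0, 0, 0, 0], [0, -0.1, 0.04, -0.005, 0, 0, 0], [0, -0.135, 0.055, -0.01, 0, 0, 0], [0, -0.17, 0.07, -0.01, 0, 0, 0], [0, -0.205, 0.085, -0.01, 0, 0, 0], [0, -0.24, 0.1, -0.01, 0, 0, 0], [0, -0.27, 0.11, -0.01, 0, 0, 0], [0, -0.3, 0.12, -0.01, 0, 0, 0], [0, -0.32, 0.13, -0.01, 0, 0, 0]]}}

```text
time_s: 29.83
tcp_pos: [0.3412, 0.4098, 0.3458]
ee_rot: [[-0.099, -0.995, -0.002], [-0.995, 0.099, -0.004], [0.004, 0.002, -1.0]]
wrist_force: [0.1, 0.7, -0.3]
gripper_width: 0.502
```

```bash
python3 - <<'E'
from tgt import *
from station import capture,sense
upd(-.32,.13,-.01);chk()
for n in("side","top"):
    c=capture(n);np.save(f"{n}17.npy",c,allow_pickle=True)
s=cam("side",17);t=cam("top",17)
crop(t,255,185,375,275,6,"pics/t17.png");cv2.imwrite("pics/s17.png",s["frame"][:,:,::-1])
E
```

```text
t 29.83 tcp [0.3412 0.4098 0.3458] err mm [ 0.4  4.1 -2.8] rot err deg [-0.1   0.22 -0.07] F [ 0.1  0.7 -0.3] M [-0.02 -0.02 -0.02] g 0.502 q [ 67.6   9.5   0.6  -0.  -81.3 -73.3]
```

View pics/t17.png

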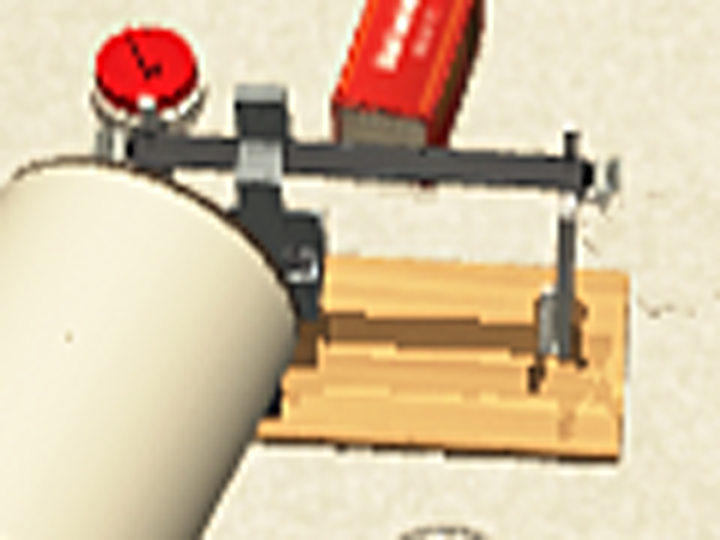

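View pics/s17.png

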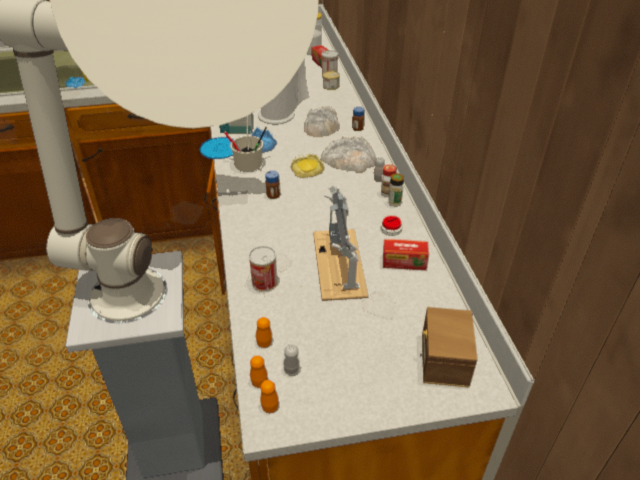

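```bash
python3 - <<'E'
from tgt import *
t=cam("top",17);s=cam("side",17)
m=onz(t,298.87,251.1,.018)
def ely(u,v,X): # intersect ray with plane stand-x = X (rel seat)
    o_,d=ray(t,u,v);k=(X-(o_-seat)@ex)/(d@ex);return o_+k*d
for c0,c1,r,X in((235,287,112,-.006),(238,284,155,-.012)):
    P=[ely(255+c/6-.42,185+r/6-.42,X) for c in(c0,c1)]
    print([p.round(4) for p in P],"ey rel mark",[round(float((p-m)@ey*1000),1) for p in P])
for u,v in((128,150),(597,178)):
    q=onz(t,255+u/6-.42,185+v/6-.42,.165);d=q-seat;print("rail tip",q.round(4),"ex",d@ex,"ey",d@ey)
h=cv2.resize(t["frame"][190:225,265:365,::-1],None,fx=8,fy=8,interpolation=cv2.INTER_CUBIC);cv2.imwrite("pics/t17z.png",h)
h=cv2.resize(s["frame"][180:260,315:365,::-1],None,fx=9,fy=7,interpolation=cv2.INTER_CUBIC);cv2.imwrite("pics/s17z.png",h)
E
```

```text
[array([0.6126, 0.0706, 0.2041]), array([0.6099, 0.044 , 0.2062])] ey rel mark [12.5, -14.2]
[array([0.6065, 0.0703, 0.1777]), array([0.6041, 0.0465, 0.1797])] ey rel mark [11.6, -12.3]
rail tip [0.6226 0.1283 0.165 ] ex -0.001822165567766282 ey 0.12374361911293982
rail tip [ 0.5968 -0.1145  0.165 ] ex -0.0031393507270257087 ey -0.12045675325726175
```

View pics/t17z.png

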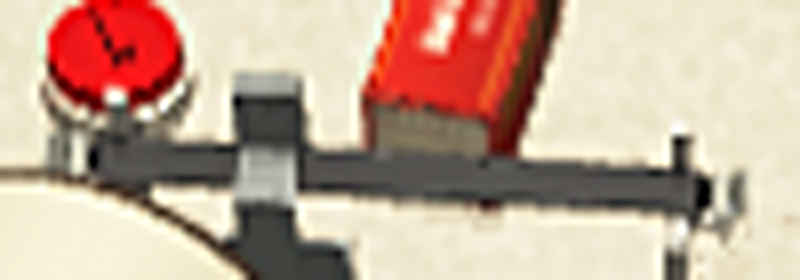

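View pics/s17z.png

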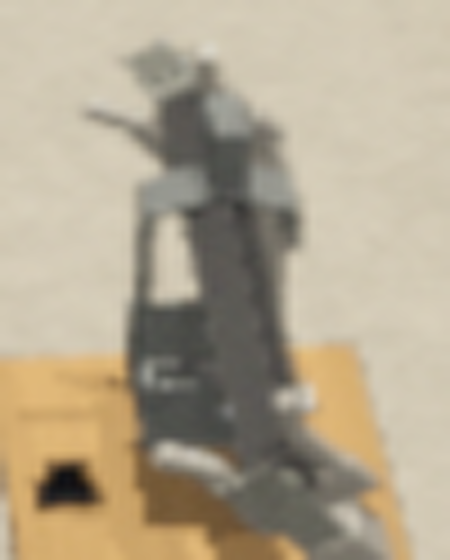

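```bash
python3 - <<'E'
from station import *
print(finish_job()); print(sense()["time_s"])
E
```

```text
the job is handed in; nothing more can be done
None
the job is handed in; nothing more can be done
```

The rail is snapped into both forks of the stand, and the caddy hangs on it in line with the pointer. I handed the job in at about 30 s; no verdict was reported.

**What I did**
- The salt shaker stood too close to grip the rail at its middle, so I slid the rail clear first.
- A straight grip could not reach the seat within the joint limits. I set the rail down, regripped it with the tool leaning 25°, rolled it 35° and pushed it in along the slots to a hard stop at about 40 N wrist force (limit 120 N).
- I took the caddy by its tab and hooked it about 65 mm to the −y side of the pointer. I then slid it along the rail to the pointer, let go and backed the arm away.

**Last checks**
- **Rail:** Both ends look held in the forks, and the two tips lie within about 1.5 mm of each other in depth. The hook touched down at 177.4 mm against 177 mm expected, which fits a fully seated rail. The leaf angles cannot be read directly.
- **Caddy:** It hangs tab up with the hook open away from the robot. In the top view the middle of the hook is about 0.5 to 1 mm from the pointer.
- **Loose items:** The salt shaker, pill bottle and tin look unmoved in the side view.
- **Arm:** It ended well clear, with under 1 N on the wrist.

**What disagreed**
- The two cameras disagree by 2 to 4 mm on the stand and the pointer.
- My first attempt to bring the rail in ran into a wrist joint limit before reaching the stand, which is why it was regripped.

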